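Load the conditioning bay through its split guard door

ROBOT

A 7-joint arm with a two-finger parallel gripper is mounted at the origin on the work surface. World frame = base frame: x ahead of the robot, y to its left, z up, the work surface at z = 0. Lengths are in mm, angles in rad, forces in N, time in s.
With the tool pointing down it reaches from about 350 to 900 mm from the base axis. Payload 8.1 kg.
Tool frame: the origin (TCP) lies between the finger pads; the fingertips stand 11 mm ahead of it and the grasp point (between the pads) lies 8 mm behind it (r.tip_reach is the distance from the TCP to the fingertips, in mm); y points along the fingers, z is the direction in which the jaws open and shut, and the axes are right-handed (so a half turn about y gives the same grasp; the last joint's range is limited). The gripper opens to 85 mm and grips with 20 to 120 N. Pads are 22 mm wide; open, the fingers measure 114 mm over their backs; the gripper's body (76 mm by 85 mm) begins 54 mm behind the grasp point. The pads swing forward as they close: fully open they stand 13 mm farther back than shut.
Start: joints at [1.211, 0.434, 0.025, 1.573, -0.012, 1.134, -0.075], TCP at [158.717, -604.524, 242.323] pointing down, gripper open.
Joint ranges: [-2.62, 2.62], [-0.44, 2.09], [-1.27, 1.32], [0.08, 2.57], [-1.32, 4.46], [0.12, 2], [-2.74, 2.74]. Speed limits (rad/s): [2.22, 2.22, 3.01, 3.01, 3.14, 3.14, 3.14].

INTERFACE

Orientations are given as a 3x3 rotation matrix whose columns are the frame's x, y, z axes.
In Python, from bench import r, cams, job gives the robot as it stands.
- The arm moves only by the tool carry_out, never from a script. Its argument "increments" is a list of rows, each a list of 7 numbers: the turn, a rotation vector about the tool's x, y, z in rad, then the shift along the tool's x, y, z in mm, then the finger opening in mm, from 0 to 85.4. In form: [[ax, ay, az, x, y, z, jaw], ...]. A call has 1 to 12 rows; each row shifts and turns the commanded pose from where the row before left it, along the tool's axes as they then stand; what a row does not reach is not made up. A row lasts 1/8 s, in which the tool goes at most 62.5 mm and 10.7 degrees, less where a joint would pass 70% of its speed; a pose out of reach is approached as far as the arm can. A call is refused whole if a number of a shift passes 62.5 or a number of a turn 0.188, either way. A call with a gripper value outside its range is refused whole. The fingers move at their own pace and stop on an object; "squeeze" is the grip in N (left out, the last holds). Time passes only in rows, so rows that do not move let the fingers close. It gives the time, the measured TCP pose, the force and the opening at its end, in the units of the state.
- r.observe(): the state, without advancing time (a new reading comes with each control period).
- cams.get_image(name): name is "scene" or "top" or "wrist"; returns the picture (384x512x3 uint8, red, green, blue); there is no depth.
- cams.camera_info(name): a dict with "K" (3x3 intrinsics, pixels), "R" (3x3) and "t" (3): a world point X has camera coordinates R X + t. Camera axes: x right, y down, z forward; pixel columns grow to the right and rows downward; lengths in mm; the calibration is good to about 2 mm. A picture is of the moment at which its call begins: read the wrist's pose just before it. camera_info takes no time and is no camera call; for the wrist camera it gives the pose at the moment of the call.
- job.close_job(): hands the job in, once; it reports no verdict.
The state is a dict: "t": time; "joints": joint angles; "dq": joint speeds; "joint_efforts": joint torques, N m; "eef_pos": TCP position; "tcp_rot": TCP orientation; "ft_force": force on the tool from outside, world axes, zero at the start; "ft_torque": the same for the moment, N m; "gripper_width": opening from 0.0 (shut) to 1.0 (fully open).
Only numpy, scipy, OpenCV 4.12 (cv2) and the standard library are available. Lean on these libraries where they do the work, as an engineer would, in place of code of your own. Each camera call takes 0.05 s, during which the arm holds its last target.

TASK

Load the conditioning bay: turn the isolator to OFF, then swing only the upper leaf of its split door wide open (clear of the bay, past square) while the lower leaf stays shut and bolted, and stand every green-capped jar upright inside on the shelf. Then shut the upper leaf fully and only after that turn the isolator back ON. Leave the red-capped jar and everything else on the bench where it is.

Things in the scene. Friction and masses are not known exactly. Their poses are not given: they have to be found in the camera images.
- rig: fixed bay, aluminium posts 178 high, footprint 142 (x) x 256 (y) mm. Origin: centre of footprint on the bench; front is its -x side, y its left. Dark shelf, top at z 110, clear over x -62..64, y -110..110 mm; lip 6 mm high at its front edge; fixed clear walls, top z 173, at y +-112 and x 66. No fixed roof: the upper leaf carries it, so when that is wide open the shelf is free from above
- upper_leaf (a joint): rad: 0 shut, 2.0 fully open. Clear door leaf 240 mm wide, z 112 to 184, with a clear hood (140 mm deep, z 181 to 188) fixed on its top edge, roofing the bay when shut and swinging with it. Upright hinge line at rig x -78, y +120 mm; the free edge swings out to the robot, then left (clockwise from above). Stays where left; 0.12 N m to move
- upper_handle (a point): grip point of the upper leaf's black upright bar handle near its free edge: bar 14 x 14 mm, z 118 to 184; point on its axis at z 162, 212 mm along the leaf from the hinge line, 45 mm in front of the leaf's mid-plane; moves with the leaf. x axis normal to the leaf (into the bay when shut), y along the leaf to the hinge
- upper_hinge (a point): point on the upright hinge line of the upper leaf, z = 150 mm; turns with the leaf
- lower_leaf (a joint): opening angle of the grey lower leaf, rad: 0 shut (z 10 to 108 mm). It is bolted and is to stay shut
- lower_bolt (a joint): travel of the brass slide bolt on the lower leaf, m: 0 is bolted; to be left so
- bolt_knob (a point): tip of the brass bolt's knob, z = 85 mm, 29 mm in front of the lower leaf's mid-plane: leave alone
- isolator: fixed rotary isolator box, 90 (x) x 100 (y) x 52 mm high, grey with a yellow top and a red and a green square mark on it; origin at the centre of its underside
- iso_handle (a joint): rad, clockwise from above: 0 is OFF (white line on the red bar points to the red mark, -x of the box), 1.571 is ON (white line to the green mark, +y of the box). Firm stop at both ends; in between it stays where it is left (0.06 N m to turn)
- iso_grip (a point): grip point on the isolator handle's axis, z = 85 mm: a red upright bar, 56 mm long, 14 mm thick, z 63 to 97 mm; this point's x axis lies along the bar (away from the white line) and its y axis across it
- red_jar: jar of the same size with a RED cap: not to be loaded, leave it where it stands
- gauge: round steel pressure gauge lying on its back, 46 mm across, 28 mm high, origin under its centre; leave alone
- meter: grey hand-held meter, 150 x 70 x 28 mm (x, y, z), origin under its centre; leave alone
- wood_case: closed brown wooden case, 170 x 55 x 35 mm, origin under its centre; leave alone
- spanner: steel spanner, 160 mm long, lying flat; leave alone
- parts_box: open blue box, 90 x 110 x 50 mm, origin under its centre; leave alone
- wash_bottle: white bottle with a blue cap, 70 mm across, 160 mm tall; leave alone
- pad: blue flat pad, 100 x 90 x 12 mm; leave alone
- jar1: amber glass jar with a GREEN screw cap, to be loaded: plain cylinder 42 mm across, 52 mm tall, 0.08 to 0.17 kg, standing on the bench among others, at first some 25 mm clear of them; origin at the centre of its underside, z up its axis. Two to four of jar1..jar4 are there; None if absent
- jar2: amber glass jar with a GREEN screw cap, to be loaded: plain cylinder 42 mm across, 52 mm tall, 0.08 to 0.17 kg, standing on the bench among others, at first some 25 mm clear of them; origin at the centre of its underside, z up its axis. Two to four of jar1..jar4 are there; None if absent
- jar3: amber glass jar with a GREEN screw cap, to be loaded: plain cylinder 42 mm across, 52 mm tall, 0.08 to 0.17 kg, standing on the bench among others, at first some 25 mm clear of them; origin at the centre of its underside, z up its axis. Two to four of jar1..jar4 are there; None if absent
- jar4: amber glass jar with a GREEN screw cap, to be loaded: plain cylinder 42 mm across, 52 mm tall, 0.08 to 0.17 kg, standing on the bench among others, at first some 25 mm clear of them; origin at the centre of its underside, z up its axis. Two to four of jar1..jar4 are there; None if absent

How it is judged (in metres and radians):
On the way, in this order (a step that is already met when the one before it is completed fails the run):
1. isolator turned fully to OFF, the door still shut (value of joint each of iso_handle, upper_leaf below 0.15 rad), for 0.2 s.
2. upper leaf swung open past 80 degrees, isolator off (value of joint iso_handle below 0.15 rad and value of joint upper_leaf above 1.4 rad), for 0.2 s.
3. all green-capped jars present stand upright and released on the shelf, isolator off (value of joint iso_handle below 0.15 rad and x of jar1 in the frame of rig between -0.055 and 0.055 m and y of jar1 in the frame of rig between -0.095 and 0.095 m and z of jar1 in the frame of rig between 0.102 and 0.12 m and angle between each of jar1, jar2, jar3, jar4's own z axis and vertical below 0.2 rad and linear speed of each of jar1, jar2, jar3, jar4 below 0.03 m/s and x of jar2 in the frame of rig between -0.055 and 0.055 m and y of jar2 in the frame of rig between -0.095 and 0.095 m and z of jar2 in the frame of rig between 0.102 and 0.12 m and x of jar3 in the frame of rig between -0.055 and 0.055 m and y of jar3 in the frame of rig between -0.095 and 0.095 m and z of jar3 in the frame of rig between 0.102 and 0.12 m and x of jar4 in the frame of rig between -0.055 and 0.055 m and y of jar4 in the frame of rig between -0.095 and 0.095 m and z of jar4 in the frame of rig between 0.102 and 0.12 m and contact force between each of jar1, jar2, jar3, jar4 and the fingers below 0.3 N), for 0.2 s.
4. upper leaf shut, isolator still off (value of joint iso_handle below 0.15 rad and value of joint upper_leaf below 0.05 rad), for 0.2 s.
5. isolator turned fully back to ON (value of joint iso_handle above 1.42 rad), for 0.2 s.
At the end, for the whole second after the job is handed in: Every green-capped jar present stands on the shelf (within 55 mm front to back and 95 mm sideways of its centre, upright within 0.2 rad, at rest); upper leaf shut (under 0.05 rad); lower leaf shut (under 0.03 rad) and bolted (under 6 mm); isolator ON (over 1.42 rad) (x of jar1 in the frame of rig between -0.055 and 0.055 m and y of jar1 in the frame of rig between -0.095 and 0.095 m and z of jar1 in the frame of rig between 0.102 and 0.12 m and angle between each of jar1, jar2, jar3, jar4's own z axis and vertical below 0.2 rad and linear speed of each of jar1, jar2, jar3, jar4 below 0.03 m/s and x of jar2 in the frame of rig between -0.055 and 0.055 m and y of jar2 in the frame of rig between -0.095 and 0.095 m and z of jar2 in the frame of rig between 0.102 and 0.12 m and x of jar3 in the frame of rig between -0.055 and 0.055 m and y of jar3 in the frame of rig between -0.095 and 0.095 m and z of jar3 in the frame of rig between 0.102 and 0.12 m and x of jar4 in the frame of rig between -0.055 and 0.055 m and y of jar4 in the frame of rig between -0.095 and 0.095 m and z of jar4 in the frame of rig between 0.102 and 0.12 m and value of joint lower_leaf below 0.03 rad and value of joint lower_bolt below 0.006 m and value of joint upper_leaf below 0.05 rad and value of joint iso_handle above 1.42 rad); the robot touches nothing.
It fails at once if the lower leaf was opened (over 0.03 rad) or its bolt drawn (over 6 mm) (not (value of joint lower_leaf below 0.03 rad and value of joint lower_bolt below 0.006 m)).
It fails at once if the upper leaf was open (over 0.15 rad) with the isolator not off (over 0.5 rad) (value of joint upper_leaf above 0.15 rad and value of joint iso_handle above 0.5 rad).
It fails at once if the red-capped jar or another bystander was moved by more than 5 cm (distance of any of red_jar, gauge, meter, wood_case, spanner, parts_box, wash_bottle, pad from where it was at the start of the episode above 0.05 m).
Of jar1, jar2, jar3, jar4 only 2 to 4 are there at a start; the rules pass over those that are not, and their reading is None.
At some moment in a run one of jar1, jar2, jar3, jar4 may be knocked a few centimetres aside while the robot is not near it.
Once in a run the grip may slacken for a moment while it holds something.
It also fails if it takes over 210 s, if anything falls off the work surface, if the arm or the gripper's body presses on something with over 40 N, if the wrist force passes 120 N, or if a joint passes its speed limit or range.

## Working session

There is one attempt and no reset: what is moved stays moved. The work goes in short steps, Python scripts to look and compute and a tool call to move; the robot and the scene stay as the last step left them, time stands still between calls to the robot, and variables do not carry over. Pictures are saved under pics/ and viewed, and the job is handed in when it is done.

Besides the shell and the picture viewer there is one more tool, called after ">>>" as name([rows], argument=value, ...), one row to a line, values as JSON. carry_out: Moves the arm, as the interface text tells. Its arguments: {"type":"object","properties":{"increments":{"type":"array","items":{"type":"array","items":{"type":"number"}}},"squeeze":{"type":"number"}},"required":["increments"]}

```bash
mkdir -p pics; ls; python3 - <<'E'
from bench import r,cams,job
import cv2,numpy as np
s=r.observe()
for k,v in s.items(): print(k,np.round(v,3).tolist() if not isinstance(v,(int,float)) else v)
for n in ["scene","top","wrist"]:
    c=cams.camera_info(n);print(n,np.round(c["K"],1).tolist(),np.round(c["R"],3).tolist(),np.round(c["t"],1).tolist())
    im=cams.get_image(n);cv2.imwrite(f"pics/{n}0.png",im[:,:,::-1])
E
```

```text
pics
t 0.0
joints [1.211, 0.435, 0.025, 1.574, -0.012, 1.134, -0.075]
dq [0.002, 0.001, -0.0, -0.001, -0.0, -0.0, -0.001]
joint_efforts [-0.001, -67.048, 1.025, -31.622, 0.016, 0.012, 0.0]
eef_pos [158.587, -604.051, 241.521]
tcp_rot [[-0.967, -0.001, 0.254], [-0.254, 0.001, -0.967], [0.0, -1.0, -0.002]]
ft_force [-0.197, -0.338, 0.209]
ft_torque [-0.013, -0.018, -0.005]
gripper_width 0.995766516605012
scene [[462.1, 0.0, 252.4], [0.0, 462.1, 191.9], [0.0, 0.0, 1.0]] [[0.122, 0.992, 0.02], [0.571, -0.054, -0.819], [-0.812, 0.111, -0.573]] [-40.2, -193.5, 1731.5]
top [[455.5, 0.0, 251.9], [0.0, 455.5, 191.6], [0.0, 0.0, 1.0]] [[-0.019, -1.0, 0.013], [-0.993, 0.017, -0.115], [0.115, -0.015, -0.993]] [-8.6, 553.0, 1349.9]
wrist [[278.8, 0.0, 250.6], [0.0, 278.8, 190.8], [0.0, 0.0, 1.0]] [[0.253, -0.967, -0.002], [-0.916, -0.24, 0.323], [-0.312, -0.08, -0.947]] [-625.2, -41.2, 381.8]
```

View pics/scene0.png

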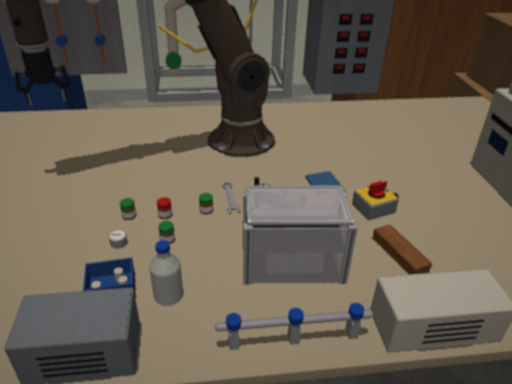

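View pics/top0.png

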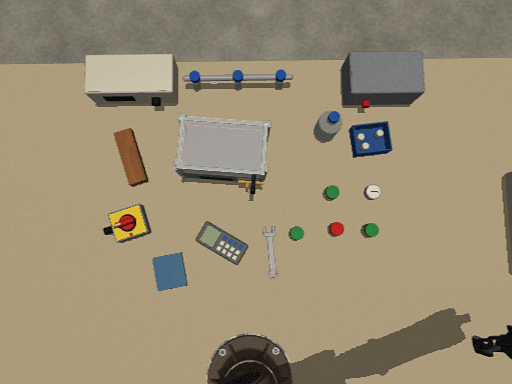

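View pics/wrist0.png

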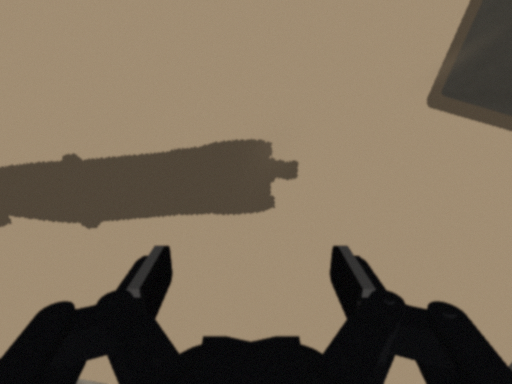

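Three green jars (top view at (332,192), (297,233), (371,230)), the red one at (337,229), the bay at about (222,148), and the isolator at (128,222). I'll measure them next.

```bash
cat > h.py <<'E'
from bench import r,cams,job
import cv2,numpy as np
def ray(info,u,v,z):
    K,R,t=[np.array(info[k],float) for k in("K","R","t")]
    C=-R.T@t; d=R.T@np.linalg.inv(K)@np.array([u,v,1.]); s=(z-C[2])/d[2]; return C+s*d
def proj(info,X):
    K,R,t=[np.array(info[k],float) for k in("K","R","t")]
    p=K@(R@np.array(X,float)+t); return p[:2]/p[2]
def blobs(im,lo,hi,amin=20):
    h=cv2.cvtColor(im,cv2.COLOR_RGB2HSV); m=cv2.inRange(h,np.array(lo),np.array(hi))
    n,l,st,c=cv2.connectedComponentsWithStats(m)
    return [(c[i].round(1).tolist(),int(st[i,4]),st[i,:4].tolist()) for i in range(1,n) if st[i,4]>=amin],m
def state():
    s=r.observe(); print("t",round(s["t"],2),"pos",np.round(s["eef_pos"],1),"F",np.round(s["ft_force"],1),"w",round(s["gripper_width"]*85.4,1)); print(np.round(s["tcp_rot"],3).tolist()); print("q",np.round(s["joints"],3)); return s
E
python3 - <<'E'
from h import *
im=cv2.imread("pics/top0.png")[:,:,::-1].copy();I=cams.camera_info("top")
print("C",-np.array(I["R"]).T@np.array(I["t"]))
for nm,lo,hi,z in [("green",(45,80,40),(85,255,255),52),("red",(0,150,60),(8,255,255),52),("yellow",(22,120,100),(35,255,255),52)]:
    b,_=blobs(im,lo,hi,15)
    for c,a,bb in b: print(nm,c,a,bb,ray(I,*c,z).round(1))
sub=im[95:215,160:290];cv2.imwrite("pics/rigz.png",cv2.resize(sub,None,fx=6,fy=5,interpolation=cv2.INTER_CUBIC)[:,:,::-1][:600,:780])
sub=im[190:255,90:170];cv2.imwrite("pics/isoz.png",cv2.resize(sub,None,fx=8,fy=8,interpolation=cv2.INTER_CUBIC)[:,:,::-1])
E
```

```text
C [ 394.19784243    2.47220665 1404.53062606]
green [332.1, 191.6] 145 [326, 185, 13, 14] [ 546.1 -258.4   52. ]
green [371.4, 229.6] 156 [365, 223, 14, 14] [ 430.5 -371.    52. ]
green [296.5, 232.8] 150 [290, 226, 14, 14] [ 425.2 -147.9   52. ]
red [365.2, 103.3] 52 [362, 100, 8, 8] [ 817.  -370.9   52. ]
red [126.5, 222.3] 166 [117, 216, 18, 14] [465.3 354.3  52. ]
red [336.4, 228.5] 152 [330, 222, 14, 14] [ 435.7 -266.9   52. ]
yellow [127.7, 222.2] 593 [109, 205, 38, 36] [465.6 350.7  52. ]
```

View pics/rigz.png

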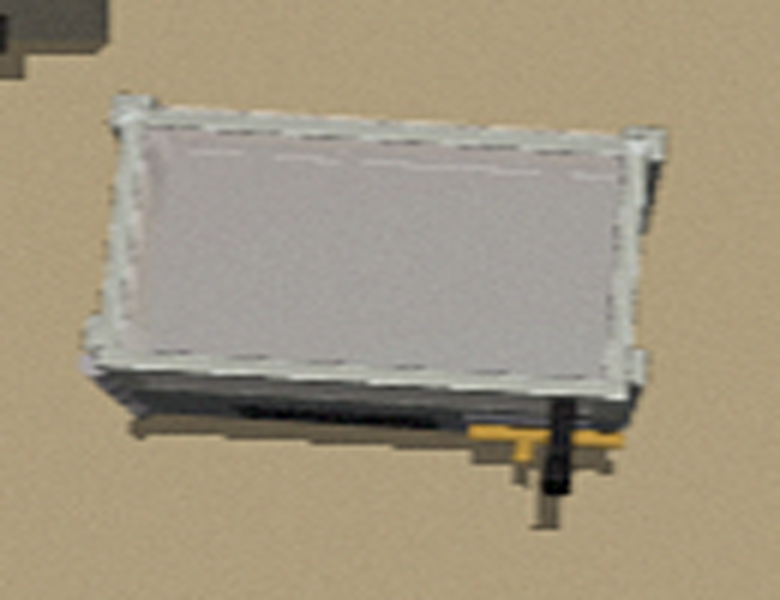

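View pics/isoz.png

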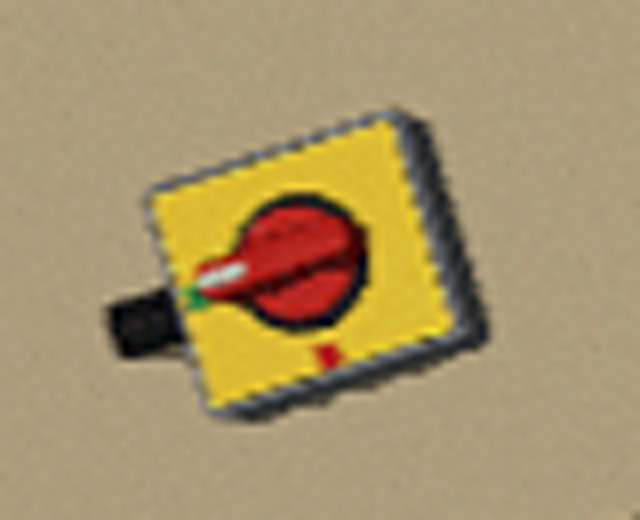

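The isolator is ON (white line at the green mark, left). The bay's outer corners and the handle (black, about u 253, v 185) are visible. Next I'll get the poses.

```bash
python3 - <<'E'
from h import *
I=cams.camera_info("top")
z=lambda p,zz:ray(I,160+(p[0]-2.5)/6,95+(p[1]-2)/5,zz)
for n,p,zz in [("TL",(112,95),178),("TR",(667,130),178),("BRtop",(645,352),178),("BLtop",(85,318),178)]: print(n,z(p,zz).round(1))
print("handle top",z((563,400),184).round(1), "bar base front",z((556,492),118).round(1))
q=lambda p,zz:ray(I,90+(p[0]-3.5)/8,190+(p[1]-3.5)/8,zz)
c=[q(p,52) for p in[(148,188),(398,108),(455,335),(210,412)]]
print(np.round(c,1).tolist(),np.mean(c,0).round(1)); 
d=(c[3]-c[0]+c[2]-c[1]);print("ang of -x",np.degrees(np.arctan2(d[1],d[0])))
d=(c[0]-c[1]+c[3]-c[2]);print("ang of +y",np.degrees(np.arctan2(d[1],d[0])))
print("disc",q((302,262),63).round(1))
S=cams.camera_info("scene"); print("Cscene",-np.array(S["R"]).T@np.array(S["t"]))
im=cv2.imread("pics/scene0.png")
cv2.imwrite("pics/srig.png",cv2.resize(im[165:295,225:365],None,fx=5,fy=4.6,interpolation=cv2.INTER_CUBIC))
b,_=blobs(im[:,:,::-1].copy(),(45,80,40),(85,255,255),15)
for c,a,bb in b: print(c,a,bb,ray(S,*c,48).round(1))
E
```

```text
TL [755.9 183.  178. ]
TR [732.3 -72.  178. ]
BRtop [608.1 -59.  178. ]
BLtop [631.1 195.3 178. ]
handle top [581.3 -21.1 184. ] bar base front [538.6 -18.  118. ]
[[493.7, 409.0, 52.0], [521.8, 317.1, 52.0], [437.3, 295.3, 52.0], [410.8, 384.9, 52.0]] [465.9 351.6  52. ]
ang of -x -164.66232963247597
ang of +y 106.76470523083731
disc [464.7 349.   63. ]
Cscene [1520.93171484 -162.24889614  835.11953261]
[173.0, 59.9] 196 [166, 52, 15, 17] [-765.3 -264.3   48. ]
[205.4, 198.0] 121 [199, 193, 13, 11] [ 424.6 -150.1   48. ]
[126.7, 203.4] 137 [120, 198, 14, 12] [ 429.7 -373.2   48. ]
[165.6, 226.7] 154 [159, 221, 14, 13] [ 545.6 -260.6   48. ]
```

View pics/srig.png

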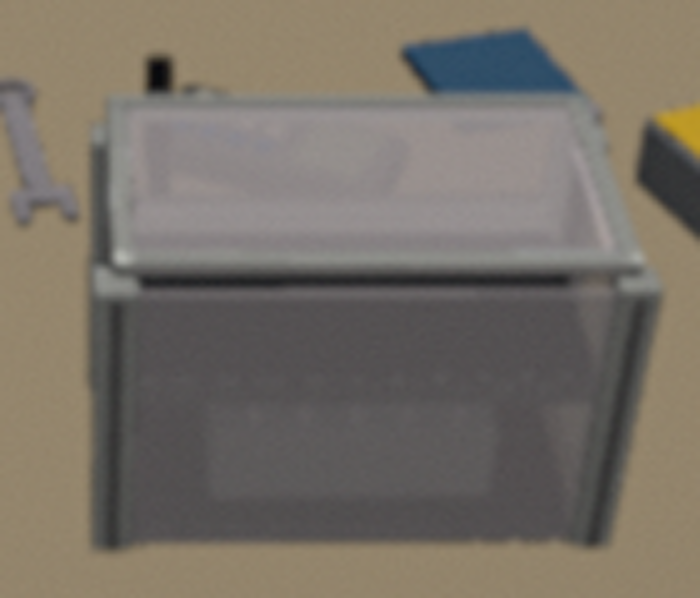

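>>> carry_out([
  [0,0,0,-46.5,0,-33.5,85],
  [0,0,0,-46.5,0,-33.5,85],
  [0,0,0,-46.5,0,-33.5,85],
  [0,0,0,-46.5,0,-33.5,85],
  [0,0,0,-46.5,0,-33.5,85],
  [0,0,0,-46.5,0,-33.5,85],
  [0,0,0,-46.5,0,-33.5,85],
  [0,0,0,-46.5,0,-33.5,85],
  [0,0,0,0,0,0,85],
])

```text
t: 1.27
eef_pos: [453.4, -246.1, 242.2]
tcp_rot: [[-0.965, 0.001, 0.262], [-0.262, 0.002, -0.965], [-0.002, -1.0, -0.002]]
ft_force: [-0.4, -0.8, -0.2]
gripper_width: 0.992
```

>>> carry_out([
  [0,0,0,-16.7,0,-57.6,85],
  [0,0,0,-16.7,0,-57.6,85],
  [0,0,0,-16.7,0,-57.6,85],
  [0,0,0,-16.7,0,-57.6,85],
  [0,0,0,-16.7,0,-57.6,85],
  [0,0,0,-16.7,0,-57.6,85],
  [0,0,0,-16.7,0,-57.6,85],
  [0,0,0,-16.7,0,-57.6,85],
  [0,0,0,0,0,0,85],
])

```text
t: 2.4
eef_pos: [461.8, 233.1, 242.2]
tcp_rot: [[-0.966, -0.001, 0.26], [-0.26, 0.002, -0.966], [-0.0, -1.0, -0.002]]
ft_force: [0.6, -0.3, -0.2]
gripper_width: 0.998
```

>>> carry_out([
  [0,-0.177,0,0,0,0,85],
  [0,-0.177,0,0,0,0,85],
  [0,-0.177,0,0,0,0,85],
  [0,-0.177,0,0,0,0,85],
  [0,-0.177,0,0,0,0,85],
  [0,-0.177,0,0,0,0,85],
  [0,-0.177,0,0,0,0,85],
  [0,-0.177,0,0,0,0,85],
  [0,-0.177,0,0,0,0,85],
  [0,0,0,0,0,0,85],
])

```text
t: 3.65
eef_pos: [463.2, 226.8, 241.9]
tcp_rot: [[0.272, -0.001, 0.962], [-0.962, -0.001, 0.272], [0.001, -1.0, -0.001]]
ft_force: [0.0, -0.1, -0.8]
gripper_width: 0.994
```

```bash
python3 - <<'E'
from h import *
state()
im=cams.get_image("wrist");cv2.imwrite("pics/w1.png",im[:,:,::-1])
E
```

```text
t 3.65 pos [463.2 226.8 241.9] F [ 0.  -0.1 -0.8] w 84.9
[[0.272, -0.001, 0.962], [-0.962, -0.001, 0.272], [0.001, -1.0, -0.001]]
q [ 0.048  0.367 -0.792  1.789  0.29   1.108 -0.567]
```

View pics/w1.png

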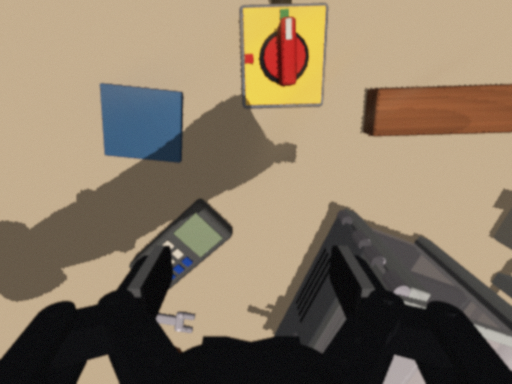

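```bash
python3 - <<'E'
from h import *
I=cams.camera_info("wrist")
c=[ray(I,u,v,52) for u,v in[(240,6),(326,3),(322,104),(245,107)]]
print(np.round(c,1)[:,:2].tolist(),np.mean(c,0).round(1))
im=cv2.imread("pics/w1.png")[:,:,::-1].copy()
b,m=blobs(im,(0,150,50),(8,255,255),30);
for x in b:print(x)
for a,bb in[(0,3),(1,2)]:
    d=c[a]-c[bb];print(np.degrees(np.arctan2(d[1],d[0])))
for a,bb in[(1,0),(2,3)]:
    d=c[a]-c[bb];print(np.degrees(np.arctan2(d[1],d[0])))
cv2.imwrite("pics/w1z.png",cv2.resize(im[0:115,230:340],None,fx=5,fy=5,interpolation=cv2.INTER_CUBIC)[:,:,::-1])
E
```

```text
[[408.5, 384.8], [490.1, 410.2], [519.6, 319.1], [438.6, 293.1]] [464.2 351.8  52. ]
([284.6, 56.0], 1735, [263, 18, 43, 67])
([248.4, 58.6], 63, [245, 55, 8, 8])
108.19385607233463
107.97827886337181
17.328786055254966
17.749589898871356
```

View pics/w1z.png

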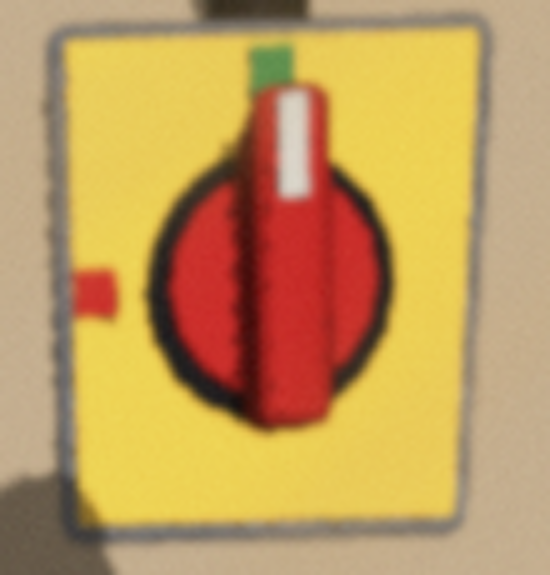

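```bash
cat >> h.py <<'E'
def plan(tgt,beta_deg):
    "rotation about tool y needed, then shift in the *current* tool axes, to reach tgt with tool-z heading beta"
    s=state(); R=np.array(s["tcp_rot"]); p=np.array(s["eef_pos"])
    b=np.degrees(np.arctan2(R[1,2],R[0,2])); db=(beta_deg-b+180)%360-180
    print("beta now",round(b,2),"turn y",round(-np.radians(db),3)); d=np.array(tgt)-p
    print("shift in current axes",(R.T@d).round(1),"len",np.linalg.norm(d).round(1))
    B=np.radians(beta_deg); zt=np.array([np.cos(B),np.sin(B),0]); yt=np.array([0,0,-1.]); xt=np.cross(yt,zt); Rt=np.c_[xt,yt,zt]
    print("shift in target axes",(Rt.T@d).round(1)); print("rotvec now->target",cv2.Rodrigues(R.T@Rt)[0].ravel().round(3))
E
python3 - <<'E'
from h import *
I=cams.camera_info("wrist")
print(ray(I,288.6,51,97)); a=ray(I,230+293/5,18,97);b=ray(I,230+295/5,84.4,97);d=a-b;print(a,b,np.degrees(np.arctan2(d[1],d[0])),np.linalg.norm(d))
plan([464.2,351.3,180],17.5)
E
```

```text
[464.05096408 351.93739726  97.        ]
[456.01365223 376.47965049  97.        ] [473.12954526 325.40844841  97.        ] 108.52795063338921 53.86298799660316
t 3.7 pos [463.1 227.1 242. ] F [0.6 0.4 0.5] w 84.8
[[0.27, -0.001, 0.963], [-0.963, -0.001, 0.27], [0.001, -1.0, -0.001]]
q [ 0.047  0.367 -0.792  1.789  0.29   1.108 -0.57 ]
beta now 15.65 turn y -0.032
shift in current axes [-119.3   61.9   34.6] len 138.8
shift in target axes [-118.1   62.    38.4]
rotvec now->target [ 0.001 -0.032  0.001]
```

>>> carry_out([
  [0,-0.04,0,0,0,0,60],
  [0,0,0,-39.5,0,12.7,60],
  [0,0,0,-39.5,0,12.7,60],
  [0,0,0,-39.5,0,12.7,60],
  [0,0,0,0,40,0,60],
  [0,0,0,0,0,0,60],
])

```text
t: 4.45
eef_pos: [460.6, 351.8, 199.8]
tcp_rot: [[0.314, -0.004, 0.949], [-0.949, -0.004, 0.314], [0.003, -1.0, -0.005]]
ft_force: [-1.2, -0.2, 1.0]
gripper_width: 0.7
```

```bash
python3 - <<'E'
from h import *
plan([464.2,351.6,82],18)
im=cams.get_image("wrist");cv2.imwrite("pics/w2.png",im[:,:,::-1])
E
```

```text
t 4.45 pos [460.6 351.8 199.8] F [-1.2 -0.2  1. ] w 59.8
[[0.314, -0.004, 0.949], [-0.949, -0.004, 0.314], [0.003, -1.0, -0.005]]
q [-0.217  0.518 -0.764  1.691  0.394  1.099 -0.781]
beta now 18.29 turn y 0.005
shift in current axes [  1.1 117.8   4. ] len 117.9
shift in target axes [  1.3 117.8   3.4]
rotvec now->target [0.005 0.005 0.003]
```

View pics/w2.png

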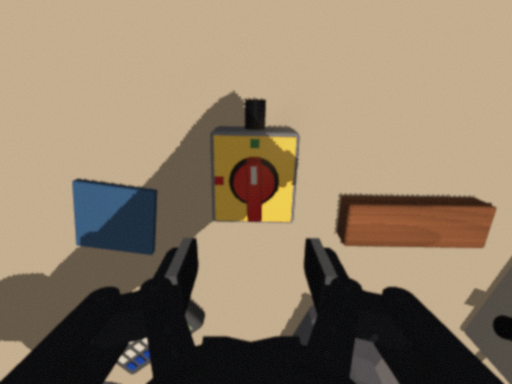

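>>> carry_out([
  [0.005,0,0.003,1,50,3.5,60],
  [0,0,0,0,50,0,60],
  [0,0,0,0,18,0,60],
  [0,0,0,0,0,0,60],
])

```text
t: 5.0
eef_pos: [466.0, 353.5, 84.9]
tcp_rot: [[0.313, 0.004, 0.95], [-0.95, 0.004, 0.313], [-0.003, -1.0, 0.005]]
ft_force: [0.1, 0.5, 0.6]
gripper_width: 0.702
```

>>> carry_out([
  [0,0,0,0,0,0,5],
  [0,0,0,0,0,0,5],
  [0,0,0,0,0,0,5],
  [0,0,0,0,0,0,5],
  [0,0,0,0,0,0,5],
  [0,0,0,0,0,0,5],
], squeeze=30)

```text
t: 5.75
eef_pos: [462.8, 353.4, 85.5]
tcp_rot: [[0.315, 0.001, 0.949], [-0.949, 0.002, 0.315], [-0.002, -1.0, 0.002]]
ft_force: [-11.6, -5.7, 13.9]
gripper_width: 0.156
```

```bash
python3 - <<'E'
from h import *
plan([464.2,351.6,82],18)
im=cams.get_image("wrist");cv2.imwrite("pics/w3.png",im[:,:,::-1])
E
```

```text
t 5.75 pos [462.8 353.4  85.5] F [-11.6  -5.7  13.9] w 13.3
[[0.315, 0.001, 0.949], [-0.949, 0.002, 0.315], [-0.002, -1.0, 0.002]]
q [-0.272  0.643 -0.69   1.805  0.517  0.88  -0.882]
beta now 18.35 turn y 0.006
shift in current axes [2.1 3.5 0.8] len 4.2
shift in target axes [2.1 3.5 0.8]
rotvec now->target [-0.002  0.006 -0.002]
```

View pics/w3.png

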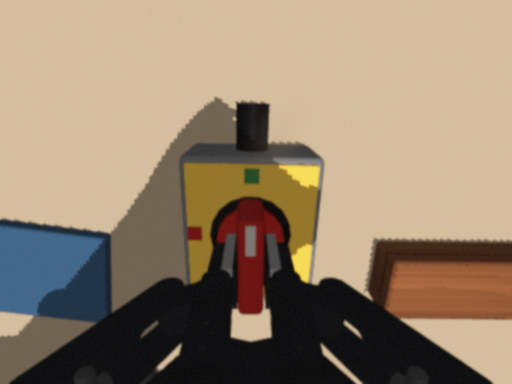

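>>> carry_out([
  [0,-0.16,0,0,0,0,5],
  [0,-0.16,0,0,0,0,5],
  [0,-0.16,0,0,0,0,5],
  [0,-0.16,0,0,0,0,5],
  [0,-0.16,0,0,0,0,5],
  [0,-0.16,0,0,0,0,5],
  [0,-0.16,0,0,0,0,5],
  [0,-0.16,0,0,0,0,5],
  [0,-0.16,0,0,0,0,5],
  [0,-0.12,0,0,0,0,5],
  [0,0,0,0,0,0,5],
  [0,0,0,0,0,0,5],
])

```text
t: 7.3
eef_pos: [462.2, 352.1, 85.5]
tcp_rot: [[0.953, -0.0, -0.304], [0.304, -0.0, 0.953], [-0.0, -1.0, -0.0]]
ft_force: [-15.9, -10.6, 19.6]
gripper_width: 0.157
```

```bash
python3 - <<'E'
from h import *
plan([464.2,351.6,82],108)
print(r.observe()["ft_torque"])
im=cams.get_image("wrist");cv2.imwrite("pics/w4.png",im[:,:,::-1])
E
```

```text
t 7.3 pos [462.2 352.1  85.5] F [-15.9 -10.6  19.6] w 13.4
[[0.953, -0.0, -0.304], [0.304, -0.0, 0.953], [-0.0, -1.0, -0.0]]
q [-0.071  0.794 -1.054  1.79   0.796  1.051  0.45 ]
beta now 107.71 turn y -0.005
shift in current axes [ 1.8  3.5 -1. ] len 4.0
shift in target axes [ 1.8  3.5 -1.1]
rotvec now->target [ 0.    -0.005 -0.   ]
[-2.41822557  3.33542455 -0.30949183]
```

View pics/w4.png

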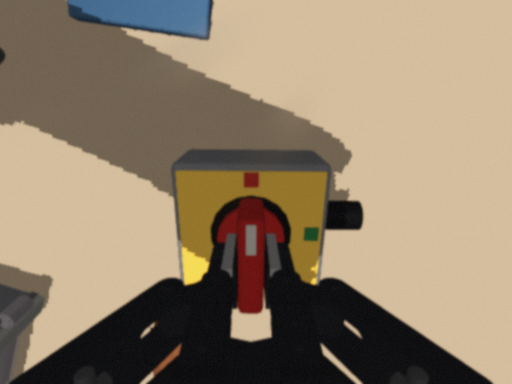

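The white line points at the red mark at (251,180), so it's OFF. Releasing and rising.

>>> carry_out([
  [0,0,0,0,0,0,50],
  [0,0,0,0,0,0,50],
  [0,0,0,0,0,0,50],
  [0,0,0,0,0,0,50],
  [0,0,0,0,-50,0,50],
  [0,0,0,0,-50,0,50],
  [0,0,0,0,-55,0,50],
  [0,0,0,0,0,0,50],
])

```text
t: 8.35
eef_pos: [465.7, 355.3, 243.7]
tcp_rot: [[0.953, 0.009, -0.303], [0.303, 0.009, 0.953], [0.011, -1.0, 0.006]]
ft_force: [0.3, -0.1, -0.6]
gripper_width: 0.584
```

```bash
python3 - <<'E'
from h import *
plan([490,40,245],85)
E
```

```text
t 8.35 pos [465.7 355.3 243.7] F [ 0.3 -0.1 -0.6] w 49.9
[[0.953, 0.009, -0.303], [0.303, 0.009, 0.953], [0.011, -1.0, 0.006]]
q [ 1.000e-03  6.360e-01 -1.180e+00  1.619e+00  6.120e-01  1.291e+00
  5.990e-01]
beta now 107.66 turn y 0.395
shift in current axes [ -72.5   -4.  -307.8] len 316.2
shift in target axes [  51.6   -1.3 -311.9]
rotvec now->target [-0.008  0.395  0.01 ]
```

>>> carry_out([
  [0,0,0,-14.5,0,-61.5,50],
  [0,0,0,-14.5,0,-61.5,50],
  [0,0,0,-14.5,0,-61.5,50],
  [0,0,0,-14.5,0,-61.5,50],
  [0,0,0,-14.5,-2,-61.5,50],
  [-0.008,0.18,0.01,0,0,0,50],
  [0,0.18,0,0,0,0,50],
  [0,0.035,0,0,0,0,50],
  [0,0,0,0,0,0,50],
])

```text
t: 9.48
eef_pos: [488.7, 41.6, 239.6]
tcp_rot: [[0.997, -0.005, 0.083], [-0.083, -0.006, 0.997], [-0.004, -1.0, -0.006]]
ft_force: [-0.1, -0.1, 0.3]
gripper_width: 0.585
```

```bash
python3 - <<'E'
from h import *
plan([544,-18,245],84.7)
im=cams.get_image("wrist");cv2.imwrite("pics/w5.png",im[:,:,::-1])
im=cams.get_image("top");cv2.imwrite("pics/t5.png",im[:,:,::-1])
E
```

```text
t 9.47 pos [488.7  41.6 239.6] F [-0.1 -0.1  0.3] w 50.0
[[0.997, -0.005, 0.083], [-0.083, -0.006, 0.997], [-0.004, -1.0, -0.006]]
q [ 0.636  0.435 -1.111  1.831  0.43   1.151  0.865]
beta now 85.23 turn y 0.009
shift in current axes [ 60.   -5.3 -54.8] len 81.5
shift in target axes [ 60.6  -5.4 -54.2]
rotvec now->target [ 0.006  0.009 -0.004]
```

View pics/w5.png

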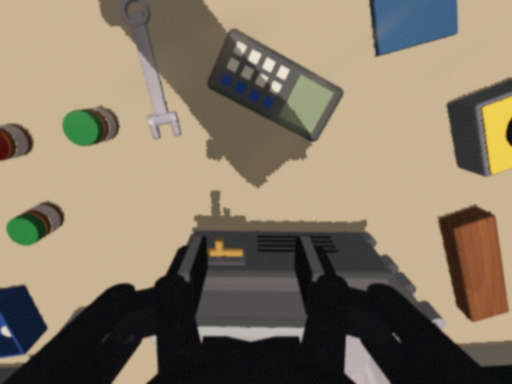

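View pics/t5.png

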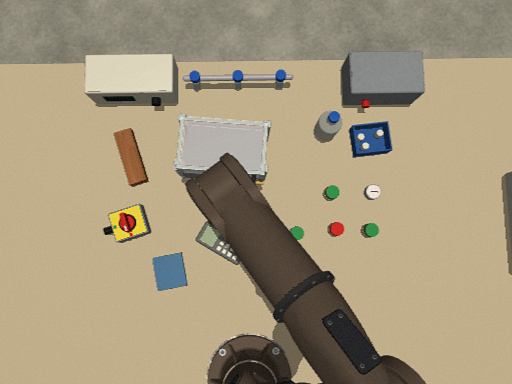

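```bash
python3 - <<'E'
from h import *
S=cams.camera_info("scene");T=cams.camera_info("top")
for v in (177,178,179): print(ray(S,256.8,v,184).round(1))
for x in(540,542.5,545,547):
  print(x,[proj(T,(x+dx,-18,z)).round(1).tolist() for dx,z in((-7,184),(7,184),(-7,118))],proj(S,(x-7,-18,184)).round(1))
im=cv2.imread("pics/top0.png");cv2.imwrite("pics/hz.png",cv2.resize(im[160:210,225:285],None,fx=12,fy=12,interpolation=cv2.INTER_NEAREST))
im=cv2.imread("pics/scene0.png");cv2.imwrite("pics/hs.png",cv2.resize(im[165:205,235:285],None,fx=12,fy=12,interpolation=cv2.INTER_NEAREST))
E
```

```text
[533.9 -17.2 184. ]
[538.5 -17.8 184. ]
[543.2 -18.4 184. ]
540 [[252.6, 192.3], [252.5, 187.2], [252.3, 195.0]] [256.4 176.8]
542.5 [[252.6, 191.4], [252.5, 186.3], [252.3, 194.1]] [256.6 177.4]
545 [[252.6, 190.5], [252.5, 185.4], [252.2, 193.2]] [256.7 177.9]
547 [[252.6, 189.8], [252.5, 184.6], [252.2, 192.5]] [256.8 178.3]
```

View pics/hz.png

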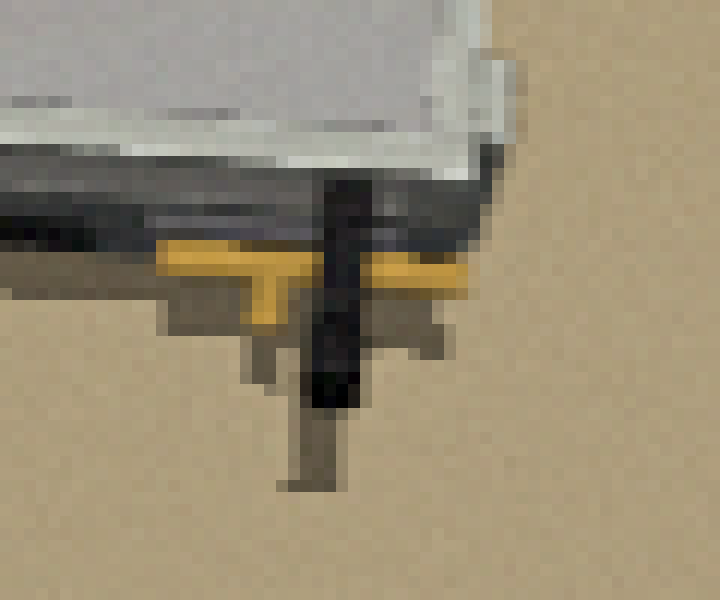

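View pics/hs.png

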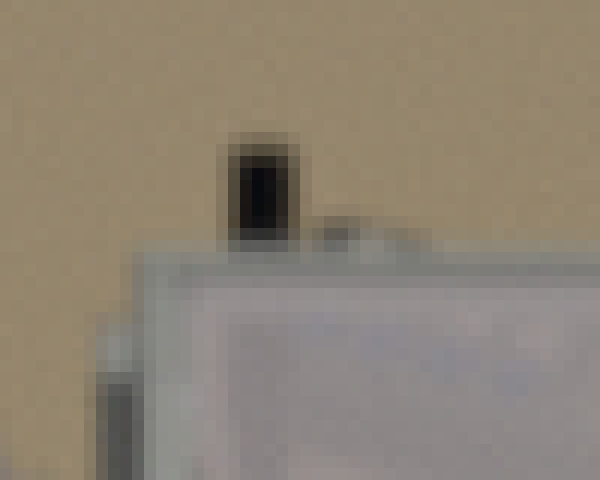

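>>> carry_out([
  [0.006,0.009,-0.004,20,0,-18.3,50],
  [0,0,0,20,0,-18.3,50],
  [0,0,0,20,-3,-18,50],
  [0,0,0,0,0,0,50],
])

```text
t: 10.07
eef_pos: [545.2, -21.2, 242.4]
tcp_rot: [[0.995, 0.0, 0.099], [-0.099, 0.0, 0.995], [0.0, -1.0, 0.0]]
ft_force: [0.5, -0.3, -0.7]
gripper_width: 0.585
```

```bash
python3 - <<'E'
from h import *
plan([544,-18,154],84.7)
im=cams.get_image("wrist");cv2.imwrite("pics/w6.png",im[:,:,::-1])
im=cams.get_image("scene");cv2.imwrite("pics/s6.png",im[:,:,::-1])
E
```

```text
t 10.07 pos [545.2 -21.2 242.4] F [ 0.5 -0.3 -0.7] w 50.0
[[0.995, 0.0, 0.099], [-0.099, 0.0, 0.995], [0.0, -1.0, 0.0]]
q [ 0.678  0.515 -1.062  1.71   0.479  1.205  0.965]
beta now 84.33 turn y -0.006
shift in current axes [-1.5 88.4  3. ] len 88.4
shift in target axes [-1.5 88.4  3.1]
rotvec now->target [-0.    -0.006  0.   ]
```

View pics/s6.png

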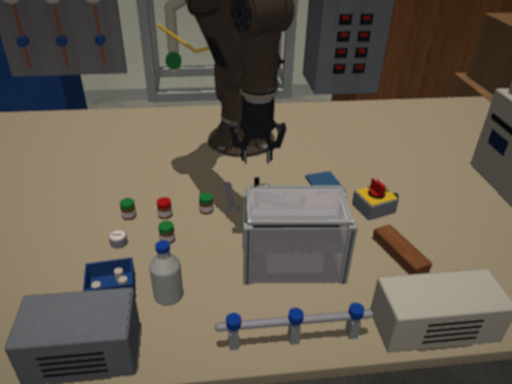

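View pics/w6.png

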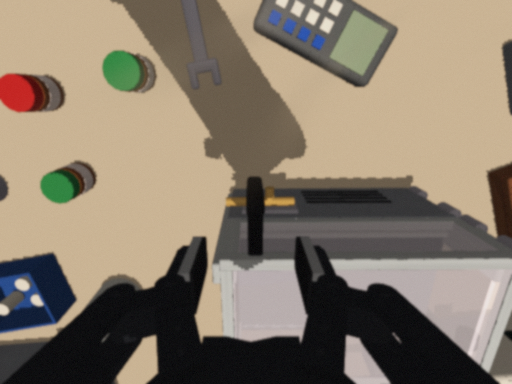

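```bash
python3 - <<'E'
from h import *
W=cams.camera_info("wrist")
for dx in(-7,7):
  for z in (184,118): print(dx,z,proj(W,(544+dx,-18-dx*.09,z)).round(1))
for dz in(0,10,20,30,40):print("tip",dz,proj(W,np.array([545.2,-21.2,242.4-dz])).round(1))
im=cv2.imread("pics/w6.png");cv2.imwrite("pics/w6z.png",cv2.resize(im[160:270,210:310],None,fx=7,fy=5,interpolation=cv2.INTER_NEAREST))
E
```

```text
-7 184 [252.6 204.3]
-7 118 [252.1 178.9]
7 184 [252.7 221.7]
7 118 [252.2 192.7]
tip 0 [247.9 258.1]
tip 10 [248.  248.6]
tip 20 [248.2 240.2]
tip 30 [248.3 232.6]
tip 40 [248.4 225.8]
```

View pics/w6z.png

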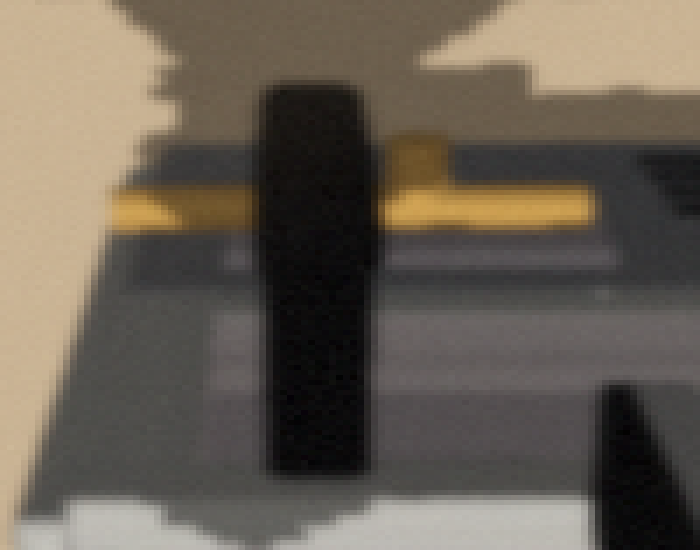

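>>> carry_out([
  [0,-0.006,0,-2.5,30,4.8,50],
  [0,0,0,0,30,0,50],
  [0,0,0,0,28,0,50],
  [0,0,0,0,0,0,50],
])

```text
t: 10.68
eef_pos: [540.0, -13.2, 153.6]
tcp_rot: [[0.996, -0.003, 0.088], [-0.088, 0.0, 0.996], [-0.003, -1.0, -0.0]]
ft_force: [0.7, -0.6, 0.7]
gripper_width: 0.582
```

>>> carry_out([
  [0,0,0,0,0,0,5],
  [0,0,0,0,0,0,5],
  [0,0,0,0,0,0,5],
  [0,0,0,0,0,0,5],
  [0,0,0,0,0,0,5],
  [0,0,0,0,0,0,5],
], squeeze=40)

```text
t: 11.42
eef_pos: [541.9, -17.6, 156.4]
tcp_rot: [[0.996, 0.001, 0.094], [-0.094, -0.006, 0.996], [0.001, -1.0, -0.006]]
ft_force: [-4.7, -14.1, 10.0]
gripper_width: 0.156
```

```bash
python3 - <<'E'
from h import *
plan([543,-16,154],84.7)
im=cams.get_image("wrist");cv2.imwrite("pics/w7.png",im[:,:,::-1])
im=cams.get_image("scene");cv2.imwrite("pics/s7.png",im[:,:,::-1])
E
```

```text
t 11.43 pos [541.9 -17.6 156.4] F [ -4.7 -14.1  10. ] w 13.3
[[0.996, 0.001, 0.094], [-0.094, -0.006, 0.996], [0.001, -1.0, -0.006]]
q [ 0.619  0.594 -0.996  1.826  0.581  1.046  0.871]
beta now 84.63 turn y -0.001
shift in current axes [0.9 2.4 1.7] len 3.1
shift in target axes [0.9 2.4 1.7]
rotvec now->target [ 0.006 -0.001  0.001]
```

View pics/w7.png

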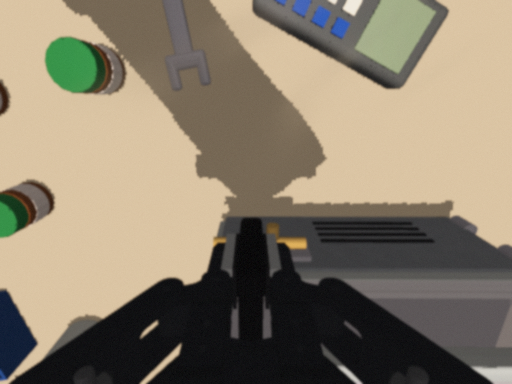

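>>> carry_out([
  [0,0.05,0,-10.5,0,2.5,5],
  [0,0.05,0,-10.5,0,2.5,5],
  [0,0.05,0,-10.5,0,2.5,5],
  [0,0.05,0,-10.5,0,2.5,5],
  [0,0,0,0,0,0,5],
])

```text
t: 12.15
eef_pos: [500.9, -0.2, 156.4]
tcp_rot: [[0.957, -0.001, 0.289], [-0.289, -0.007, 0.957], [0.001, -1.0, -0.007]]
ft_force: [-6.8, -13.3, 14.9]
gripper_width: 0.161
```

```bash
cat >> h.py <<'E'
def hz():
    s=state(); R=np.array(s["tcp_rot"]); p=np.array(s["eef_pos"]); d=np.array([606.6,189.3])-p[:2]
    th=np.arctan2(45,212)+0; x,z=R[:2,0],R[:2,2]
    print("hinge in tool x,z:",(d@x).round(1),(d@z).round(1),"dist",np.hypot(*d).round(1),"(want 45,212,216.7)","theta from pos",np.round(1.4766-np.arctan2(d[1],d[0])- np.arctan2(-45,212)*0 - np.arctan2(45,212)*1 if 0 else (np.arctan2(206.9,64.7)-np.arctan2(d[1],d[0])),3),"from rot",np.round(np.radians(84.6)-np.arctan2(z[1],z[0]),3),"T",np.round(s["ft_torque"],1))
E
python3 -c "
from h import *
hz()"
```

```text
t 12.15 pos [ 5.009e+02 -2.000e-01  1.564e+02] F [ -6.8 -13.3  14.9] w 13.8
[[0.957, -0.001, 0.289], [-0.289, -0.007, 0.957], [0.001, -1.0, -0.007]]
q [ 0.605  0.517 -0.976  1.921  0.522  0.982  0.663]
hinge in tool x,z: 46.5 211.9 dist 217.0 (want 45,212,216.7) theta from pos 0.206 from rot 0.199 T [-2.4  1.4 -0.2]
```

Works well; continuing with 0.1 rad rows.

>>> carry_out([
  [0,0.1,0,-21,0,5.5,5],
  [0,0.1,0,-21,0,5.5,5],
  [0,0.1,0,-21,0,5.5,5],
  [0,0.1,0,-21,0,5.5,5],
  [0,0.1,0,-21,0,5.5,5],
  [0,0.1,0,-21,0,5.5,5],
  [0,0.1,0,-21,0,5.5,5],
  [0,0,0,0,0,0,5],
])

```text
t: 13.15
eef_pos: [401.9, 115.7, 156.3]
tcp_rot: [[0.549, 0.001, 0.836], [-0.836, -0.002, 0.549], [0.002, -1.0, -0.0]]
ft_force: [-8.3, -3.6, 15.5]
gripper_width: 0.163
```

```bash
python3 -c "
from h import *
hz()"
```

```text
t 13.15 pos [401.9 115.7 156.3] F [-8.3 -3.6 15.5] w 13.9
[[0.549, 0.001, 0.836], [-0.836, -0.002, 0.549], [0.002, -1.0, -0.0]]
q [ 0.318  0.335 -0.88   2.107  0.347  0.847 -0.187]
hinge in tool x,z: 50.9 211.5 dist 217.5 (want 45,212,216.7) theta from pos 0.922 from rot 0.895 T [-0.9  1.7 -0.3]
```

>>> carry_out([
  [0,0.1,0,-21,0,5.5,5],
  [0,0.1,0,-21,0,5.5,5],
  [0,0.1,0,-21,0,5.5,5],
  [0,0.1,0,-21,0,5.5,5],
  [0,0.1,0,-21,0,5.5,5],
  [0,0.1,0,-21,0,5.5,5],
  [0,0.1,0,-21,0,5.5,5],
  [0,0.1,0,-21,0,5.5,5],
  [0,0.1,0,-21,0,5.5,5],
  [0,0.05,0,-10.5,0,2.5,5],
  [0,0,0,0,0,0,5],
])

```text
t: 14.52
eef_pos: [426.5, 311.4, 156.3]
tcp_rot: [[-0.364, 0.005, 0.931], [-0.931, -0.001, -0.364], [-0.001, -1.0, 0.005]]
ft_force: [9.5, -6.8, 2.5]
gripper_width: 0.154
```

```bash
python3 -c "
from h import *
hz()
cv2.imwrite('pics/t8.png',cams.get_image('top')[:,:,::-1])
cv2.imwrite('pics/s8.png',cams.get_image('scene')[:,:,::-1])"
```

```text
t 14.53 pos [426.5 311.4 156.3] F [ 9.5 -6.8  2.5] w 13.2
[[-0.364, 0.005, 0.931], [-0.931, -0.001, -0.364], [-0.001, -1.0, 0.005]]
q [-0.274  0.445 -0.616  1.879  0.324  0.915 -1.416]
hinge in tool x,z: 48.2 212.2 dist 217.6 (want 45,212,216.7) theta from pos 1.864 from rot 1.849 T [-1.4 -1.2 -0.2]
```

View pics/t8.png

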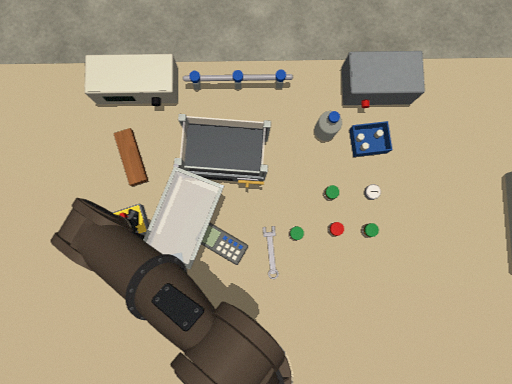

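View pics/s8.png

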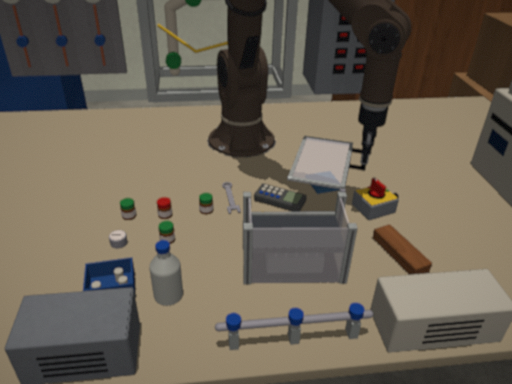

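The leaf is about 1.86 rad open. Releasing, rising and going to the nearest jar.

>>> carry_out([
  [0,0,0,0,0,0,45],
  [0,0,0,0,0,0,45],
  [0,0,0,0,0,0,45],
  [0,0,0,0,0,0,45],
  [0,0,0,0,-50,0,45],
  [0,0,0,0,-50,0,45],
  [0,0,0,0,0,0,70],
])

```text
t: 15.5
eef_pos: [424.2, 314.2, 258.7]
tcp_rot: [[-0.361, 0.006, 0.933], [-0.933, 0.004, -0.361], [-0.006, -1.0, 0.004]]
ft_force: [-0.4, 0.2, -0.7]
gripper_width: 0.721
```

>>> carry_out([
  [0,-0.14,0,0,0,0,70],
  [0,-0.14,0,0,0,0,70],
  [0,0,0,57.5,0,-5.5,70],
  [0,0,0,57.5,0,-5.5,70],
  [0,0,0,57.5,0,-5.5,70],
  [0,0,0,57.5,0,-5.5,70],
  [0,0,0,57.5,0,-5.5,70],
  [0,0,0,57.5,0,-5.5,70],
  [0,0,0,57.5,0,-5.5,70],
  [0,0,0,30,0,-3,70],
  [0,0,0,0,0,0,70],
])

```text
t: 16.88
eef_pos: [342.1, -116.6, 254.2]
tcp_rot: [[-0.093, -0.001, 0.996], [-0.996, 0.0, -0.093], [0.0, -1.0, -0.001]]
ft_force: [0.6, 0.4, -0.6]
gripper_width: 0.818
```

```bash
cat >> h.py <<'E'
def jars(tag):
    W=[]
    for n in("top","scene","wrist"):
        I=cams.camera_info(n);im=cams.get_image(n);cv2.imwrite(f"pics/{n}_{tag}.png",im[:,:,::-1])
        b,_=blobs(im,(45,80,40),(85,255,255),15)
        for c,a,bb in b:
            z=52 if n!="scene" else 48
            p=ray(I,*c,z)
            if 300<p[0]<820: print(n,c,a,p.round(1)[:2], "onshelf",ray(I,*c,z+110).round(1)[:2])
E
python3 -c "
from h import *
plan([425,-149,240],-5.4)
jars('a')"
```

```text
t 16.88 pos [ 342.1 -116.6  254.2] F [ 0.6  0.4 -0.6] w 69.9
[[-0.093, -0.001, 0.996], [-0.996, 0.0, -0.093], [0.0, -1.0, -0.001]]
q [ 0.612  0.013 -0.428  2.101  0.007  1.03   0.087]
beta now -5.36 turn y 0.001
shift in current axes [24.5 14.1 85.6] len 90.2
shift in target axes [24.4 14.2 85.6]
rotvec now->target [0.001 0.001 0.   ]
top [332.1, 191.6] 147 [ 546.1 -258.4] onshelf [ 533.8 -237.2]
top [371.4, 229.6] 154 [ 430.5 -371. ] onshelf [ 427.6 -340.6]
top [296.3, 231.5] 120 [ 429.  -147.4] onshelf [ 426.2 -135.2]
scene [205.6, 197.6] 135 [ 422.6 -149.5] onshelf [ 576.1 -151.3]
scene [126.7, 203.4] 137 [ 429.7 -373.2] onshelf [ 582.2 -343.8]
scene [165.6, 226.7] 154 [ 545.6 -260.6] onshelf [ 681.9 -246.8]
wrist [315.9, 186.3] 799 [ 423.4 -147.2] onshelf [ 399.7 -109.4]
wrist [404.7, 254.1] 684 [ 543.5 -256.3] onshelf [ 480.3 -182.7]
wrist [317.3, 322.4] 339 [ 422.4 -363.9] onshelf [ 399.  -254.9]
```

View pics/wrist_a.png

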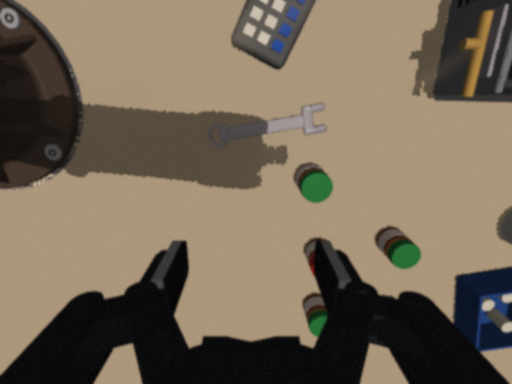

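View pics/top_a.png

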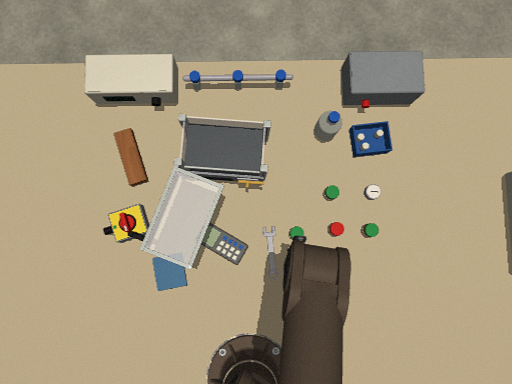

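>>> carry_out([
  [0,0,0,12,0,42.5,70],
  [0,0,0,12,0,42.5,70],
  [0,0,0,0,60,0,70],
  [0,0,0,0,60,0,70],
  [0,0,0,0,0,0,70],
])

```text
t: 17.65
eef_pos: [423.0, -144.1, 131.9]
tcp_rot: [[-0.086, -0.008, 0.996], [-0.996, 0.003, -0.086], [-0.003, -1.0, -0.008]]
ft_force: [-0.1, -0.1, 0.5]
gripper_width: 0.823
```

```bash
python3 -c "
from h import *
plan([424,-148.5,22],-5.4)
jars('b')"
```

```text
t 17.65 pos [ 423.  -144.1  131.9] F [-0.1 -0.1  0.5] w 70.3
[[-0.086, -0.008, 0.996], [-0.996, 0.003, -0.086], [-0.003, -1.0, -0.008]]
q [ 0.538  0.327 -0.403  2.092  0.18   0.763 -0.064]
beta now -4.95 turn y 0.008
shift in current axes [  4.6 109.9   2.2] len 110.0
shift in target axes [  4.3 109.9   1.4]
rotvec now->target [ 0.008  0.008 -0.003]
top [332.0, 191.6] 146 [ 546.1 -258.1] onshelf [ 533.8 -236.9]
top [371.4, 229.6] 154 [ 430.5 -371. ] onshelf [ 427.6 -340.6]
scene [205.5, 198.0] 126 [ 424.6 -149.8] onshelf [ 577.8 -151.6]
scene [126.7, 203.3] 135 [ 429.3 -373.3] onshelf [ 581.8 -343.8]
scene [165.6, 226.7] 154 [ 545.6 -260.6] onshelf [ 681.9 -246.8]
wrist [247.4, 202.4] 1769 [ 424.6 -146.6] onshelf [ 429.6 -104.3]
wrist [386.2, 287.3] 485 [ 545.3 -242.1] onshelf [ 488.9 -151.2]
```

View pics/wrist_b.png

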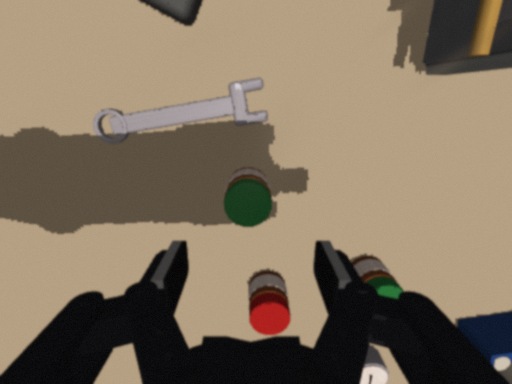

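>>> carry_out([
  [0.008,0.008,-0.003,3.5,40,2,70],
  [0,0,0,0,40,0,70],
  [0,0,0,0,27,0,70],
  [0,0,0,0,0,0,70],
])

```text
t: 18.3
eef_pos: [428.8, -150.2, 28.8]
tcp_rot: [[-0.097, 0.009, 0.995], [-0.995, -0.004, -0.097], [0.003, -1.0, 0.009]]
ft_force: [0.3, -0.0, 0.2]
gripper_width: 0.819
```

>>> carry_out([
  [0,0,0,0,0,0,30],
  [0,0,0,0,0,0,30],
  [0,0,0,0,0,0,30],
  [0,0,0,0,0,0,30],
  [0,0,0,0,0,0,30],
  [0,0,0,0,0,0,30],
], squeeze=50)

```text
t: 19.05
eef_pos: [429.3, -150.6, 30.1]
tcp_rot: [[-0.097, 0.011, 0.995], [-0.995, -0.005, -0.097], [0.004, -1.0, 0.012]]
ft_force: [-1.9, 0.3, 14.1]
gripper_width: 0.474
```

>>> carry_out([
  [0,0,0,0,-30,0,30],
  [0,0,0,0,-55,0,30],
  [0,0,0,0,-55,0,30],
  [0,0,0,0,-55,0,30],
  [0,0,0,0,-35,0,30],
  [0,0,0,0,0,0,30],
])

```text
t: 19.8
eef_pos: [427.6, -149.5, 261.8]
tcp_rot: [[-0.097, 0.015, 0.995], [-0.995, -0.007, -0.097], [0.005, -1.0, 0.015]]
ft_force: [0.2, -1.4, -1.3]
gripper_width: 0.472
```

```bash
python3 -c "
from h import *
xa=np.array([.9956,-.094,0]);ya=np.array([.094,.9956,0]);c=np.array([606.6,189.3,0])+78*xa-120*ya;print('rig',c)
for y in(62,0,-62):print((c+ya*y).round(1))
plan(c+62*ya+[0,0,255],-5.4)
jars('c')"
```

```text
rig [672.9768  62.496    0.    ]
[678.8 124.2   0. ]
[673.   62.5   0. ]
[667.1   0.8   0. ]
t 19.8 pos [ 427.6 -149.5  261.8] F [ 0.2 -1.4 -1.3] w 40.4
[[-0.097, 0.015, 0.995], [-0.995, -0.007, -0.097], [0.005, -1.0, 0.015]]
q [ 0.612  0.162 -0.448  1.924  0.085  1.057  0.031]
beta now -5.57 turn y -0.003
shift in current axes [-296.8    8.8  223.3] len 371.5
shift in target axes [-296.1    6.8  224.3]
rotvec now->target [-0.015 -0.003  0.005]
top [332.0, 191.6] 148 [ 546.1 -258.1] onshelf [ 533.8 -236.9]
top [372.1, 229.6] 137 [ 430.5 -373.1] onshelf [ 427.5 -342.6]
scene [126.7, 203.4] 136 [ 429.7 -373.2] onshelf [ 582.2 -343.8]
scene [165.6, 226.7] 154 [ 545.6 -260.6] onshelf [ 681.9 -246.8]
wrist [342.7, 233.1] 696 [ 544.  -256.4] onshelf [ 508.  -194.8]
wrist [251.2, 272.4] 5810 [ 414.1 -306. ] onshelf [ 420.4 -228.2]
```

View pics/wrist_c.png

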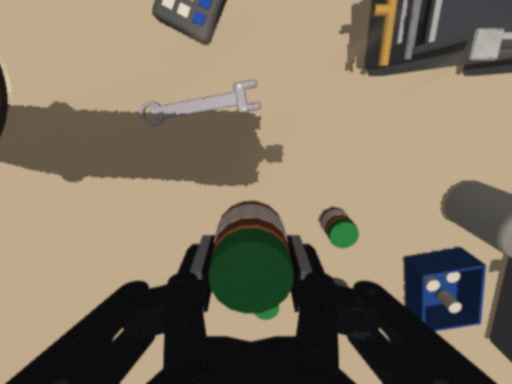

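>>> carry_out([
  [-0.015,-0.003,0.005,-42.4,0,31.9,30],
  [0,0,0,-42.4,0,31.9,30],
  [0,0,0,-42.4,0,31.9,30],
  [0,0,0,-42.4,0,31.9,30],
  [0,0,0,-42.4,0,31.9,30],
  [0,0,0,-42.4,0,31.9,30],
  [0,0,0,-42.4,0,31.9,30],
  [0,0,0,0,0,0,30],
  [0,0,0,0,0,0,30],
])

```text
t: 21.08
eef_pos: [675.7, 124.7, 255.5]
tcp_rot: [[-0.093, -0.01, 0.996], [-0.996, 0.002, -0.093], [-0.001, -1.0, -0.01]]
ft_force: [-0.5, -0.1, -1.4]
gripper_width: 0.47
```

```bash
python3 -c "
from h import *
plan([678.8,124,142],-5.4)
jars('d')"
```

```text
t 21.07 pos [675.7 124.7 255.5] F [-0.5 -0.1 -1.4] w 40.1
[[-0.093, -0.01, 0.996], [-0.996, 0.002, -0.093], [-0.001, -1.0, -0.01]]
q [ 0.029  0.586 -0.488  1.341  0.268  1.289 -0.559]
beta now -5.36 turn y 0.001
shift in current axes [  0.5 113.4   4.3] len 113.5
shift in target axes [  0.4 113.5   3.2]
rotvec now->target [ 0.01   0.001 -0.001]
top [332.1, 191.6] 147 [ 546.1 -258.4] onshelf [ 533.8 -237.2]
top [371.4, 229.6] 154 [ 430.5 -371. ] onshelf [ 427.6 -340.6]
scene [322.3, 174.8] 45 [334.1 220.7] onshelf [500.  167.1]
scene [126.7, 203.3] 135 [ 429.3 -373.3] onshelf [ 581.8 -343.8]
scene [165.6, 226.7] 154 [ 545.6 -260.6] onshelf [ 681.9 -246.8]
wrist [250.7, 271.1] 5684 [660.7 -28. ] onshelf [668.8  48.2]
```

View pics/scene_d.png

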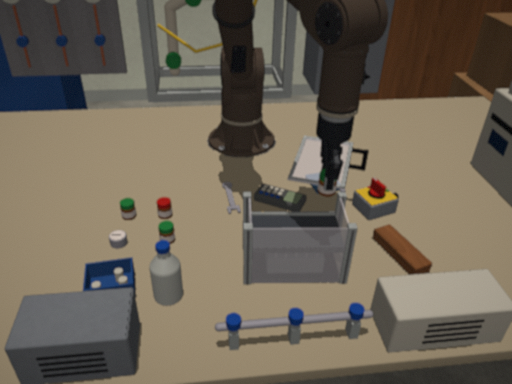

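View pics/wrist_d.png

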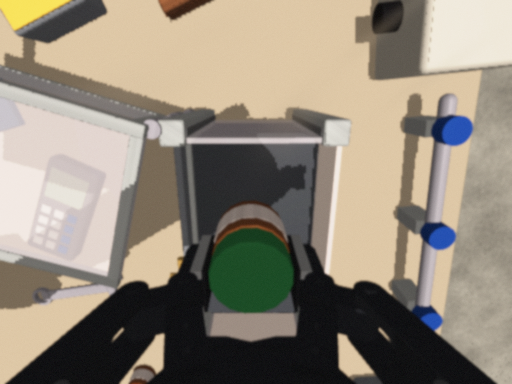

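>>> carry_out([
  [0.01,0,0,0,40,3,30],
  [0,0,0,0,40,0,30],
  [0,0,0,0,25,0,30],
  [0,0,0,0,0,0,30],
  [0,0,0,0,0,0,30],
])

```text
t: 21.85
eef_pos: [680.0, 124.7, 154.0]
tcp_rot: [[-0.095, 0.005, 0.995], [-0.995, 0.002, -0.095], [-0.003, -1.0, 0.005]]
ft_force: [0.1, -0.5, -1.0]
gripper_width: 0.47
```

```bash
python3 -c "
from h import *
plan([678.8,124,141],-5.4)"
```

```text
t 21.85 pos [680.  124.7 154. ] F [ 0.1 -0.5 -1. ] w 40.2
[[-0.095, 0.005, 0.995], [-0.995, 0.002, -0.095], [-0.003, -1.0, 0.005]]
q [ 0.025  0.661 -0.468  1.469  0.319  1.082 -0.603]
beta now -5.44 turn y -0.001
shift in current axes [ 0.8 12.9 -1.2] len 13.0
shift in target axes [ 0.8 13.  -1.1]
rotvec now->target [-0.005 -0.001 -0.003]
```

>>> carry_out([
  [-0.005,0,0,0,7,0,30],
  [0,0,0,0,4,0,30],
  [0,0,0,0,0,0,30],
  [0,0,0,0,0,0,30],
])

```text
t: 22.35
eef_pos: [679.5, 125.2, 141.5]
tcp_rot: [[-0.094, -0.001, 0.996], [-0.996, 0.002, -0.094], [-0.002, -1.0, -0.002]]
ft_force: [-0.2, -0.6, -0.3]
gripper_width: 0.47
```

>>> carry_out([
  [0,0,0,0,2,0,30],
  [0,0,0,0,0,0,30],
])

```text
t: 22.6
eef_pos: [679.7, 125.4, 140.4]
tcp_rot: [[-0.094, -0.0, 0.996], [-0.996, 0.003, -0.094], [-0.002, -1.0, -0.001]]
ft_force: [-2.1, 0.3, 5.2]
gripper_width: 0.467
```

Contact at 140.4. Opening and rising.

>>> carry_out([
  [0,0,0,0,0,0,62],
  [0,0,0,0,0,0,62],
  [0,0,0,0,0,0,62],
  [0,0,0,0,0,0,62],
  [0,0,0,0,-20,0,62],
  [0,0,0,0,-40,0,62],
  [0,0,0,0,-50,0,62],
  [0,0,0,0,0,0,62],
])

```text
t: 23.6
eef_pos: [681.8, 126.2, 256.0]
tcp_rot: [[-0.094, 0.008, 0.996], [-0.996, 0.005, -0.094], [-0.006, -1.0, 0.007]]
ft_force: [-0.9, 0.3, 0.1]
gripper_width: 0.731
```

```bash
python3 -c "
from h import *
plan([545.5,-258.5,250],-5.4)
jars('e')"
```

```text
t 23.6 pos [681.8 126.2 256. ] F [-0.9  0.3  0.1] w 62.4
[[-0.094, 0.008, 0.996], [-0.996, 0.005, -0.094], [-0.006, -1.0, 0.007]]
q [ 0.029  0.585 -0.489  1.34   0.273  1.273 -0.562]
beta now -5.39 turn y 0.0
shift in current axes [395.8   3.  -99.6] len 408.2
shift in target axes [395.8   6.  -99.5]
rotvec now->target [-0.007  0.    -0.006]
top [332.1, 191.6] 147 [ 546.1 -258.4] onshelf [ 533.8 -237.2]
top [371.4, 229.6] 154 [ 430.5 -371. ] onshelf [ 427.6 -340.6]
scene [126.7, 203.4] 136 [ 429.7 -373.2] onshelf [ 582.2 -343.8]
scene [323.7, 216.7] 196 [544.3 172. ] onshelf [680.8 125.3]
scene [165.6, 226.7] 154 [ 545.6 -260.6] onshelf [ 681.9 -246.8]
wrist [249.8, 195.3] 1784 [676.5  89.3] onshelf [680.4 128.2]
```

View pics/wrist_e.png

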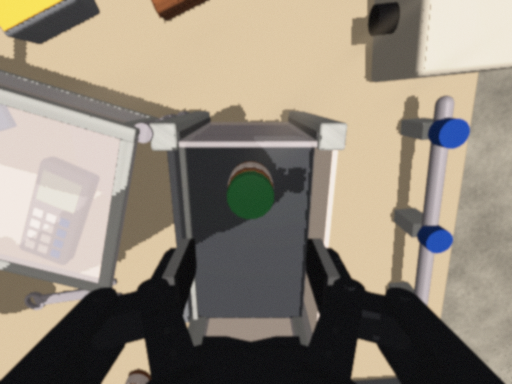

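>>> carry_out([
  [-0.007,0,-0.006,56.5,0.5,-14.2,70],
  [0,0,0,56.5,0.5,-14.2,70],
  [0,0,0,56.5,0.5,-14.2,70],
  [0,0,0,56.5,0,-14.2,70],
  [0,0,0,56.5,0,-14.2,70],
  [0,0,0,56.5,0,-14.2,70],
  [0,0,0,56.5,0,-14.2,70],
  [0,0,0,0,0,0,70],
])

```text
t: 24.75
eef_pos: [540.1, -266.0, 248.3]
tcp_rot: [[-0.103, -0.013, 0.995], [-0.995, -0.005, -0.103], [0.006, -1.0, -0.012]]
ft_force: [0.3, 0.2, 0.1]
gripper_width: 0.824
```

>>> carry_out([
  [0,0,0,0,60,0,70],
  [0,0,0,0,60,0,70],
  [0,0,0,0,0,0,70],
  [0,0,0,0,0,0,70],
])

```text
t: 25.25
eef_pos: [543.6, -259.5, 131.5]
tcp_rot: [[-0.093, -0.008, 0.996], [-0.996, -0.003, -0.093], [0.004, -1.0, -0.007]]
ft_force: [0.2, -0.3, 1.4]
gripper_width: 0.82
```

```bash
python3 -c "
from h import *
jars('f')
plan([545.5,-258.5,27],-5.4)"
```

```text
top [199.5, 141.3] 175 [706.1 137.5] onshelf [680.7 126.5]
top [330.9, 191.8] 113 [ 545.6 -254.8] onshelf [ 533.3 -233.9]
scene [126.7, 203.4] 137 [ 429.7 -373.2] onshelf [ 582.2 -343.8]
scene [323.8, 216.3] 204 [542.6 172.7] onshelf [679.3 125.9]
scene [165.7, 226.8] 160 [ 546.  -260.3] onshelf [ 682.3 -246.6]
wrist [251.7, 198.6] 1843 [ 545.8 -257.4] onshelf [ 549.8 -216. ]
t 25.4 pos [ 544.  -260.2  132.4] F [-0.2  0.   1.4] w 69.9
[[-0.094, -0.005, 0.996], [-0.996, -0.005, -0.094], [0.005, -1.0, -0.005]]
q [ 0.647  0.55  -0.426  1.724  0.279  0.932  0.014]
beta now -5.39 turn y 0.0
shift in current axes [ -2.3 105.4   1.8] len 105.5
shift in target axes [ -1.8 105.4   1.3]
rotvec now->target [0.005 0.    0.005]
```

View pics/wrist_f.png

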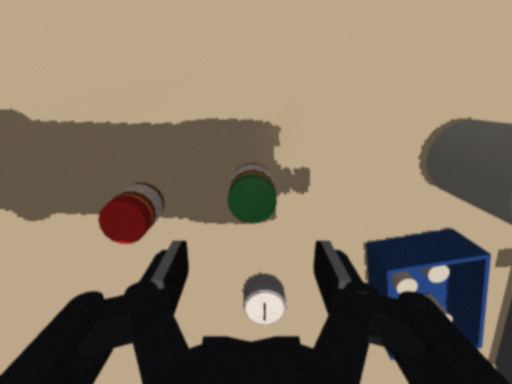

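>>> carry_out([
  [0.005,0,0.005,-2,40,1.5,70],
  [0,0,0,0,40,0,70],
  [0,0,0,0,25,0,70],
  [0,0,0,0,0,0,70],
  [0,0,0,0,0,0,70],
])

```text
t: 26.02
eef_pos: [544.8, -258.5, 26.7]
tcp_rot: [[-0.094, -0.001, 0.996], [-0.996, 0.0, -0.094], [-0.0, -1.0, -0.001]]
ft_force: [-0.2, 0.4, -0.3]
gripper_width: 0.821
```

>>> carry_out([
  [0,0,0,0,0,0,30],
  [0,0,0,0,0,0,30],
  [0,0,0,0,0,0,30],
  [0,0,0,0,0,0,30],
  [0,0,0,0,0,0,30],
  [0,0,0,0,0,0,30],
])

```text
t: 26.78
eef_pos: [544.4, -258.5, 26.4]
tcp_rot: [[-0.094, -0.001, 0.996], [-0.996, 0.0, -0.094], [-0.0, -1.0, -0.001]]
ft_force: [-1.5, 0.4, 8.3]
gripper_width: 0.475
```

>>> carry_out([
  [0,0,0,0,-30,0,30],
  [0,0,0,0,-55,0,30],
  [0,0,0,0,-55,0,30],
  [0,0,0,0,-55,0,30],
  [0,0,0,0,-40,0,30],
  [0,0,0,0,0,0,30],
])

```text
t: 27.52
eef_pos: [545.9, -258.7, 263.9]
tcp_rot: [[-0.094, 0.003, 0.996], [-0.996, -0.001, -0.094], [0.001, -1.0, 0.003]]
ft_force: [0.4, -0.2, -1.8]
gripper_width: 0.475
```

```bash
python3 -c "
from h import *
jars('g')
plan([673,61.5,255],-5.4)"
```

```text
top [199.5, 141.3] 176 [706.1 137.5] onshelf [680.7 126.5]
top [344.1, 182.1] 31 [ 574.2 -295.7] onshelf [ 559.6 -271.4]
scene [126.7, 203.3] 135 [ 429.3 -373.3] onshelf [ 581.8 -343.8]
scene [323.8, 216.3] 207 [542.6 172.7] onshelf [679.3 125.9]
wrist [176.0, 249.6] 577 [ 429.5 -367.8] onshelf [ 469.5 -306. ]
wrist [250.6, 279.1] 5893 [ 528.1 -425.6] onshelf [ 536.2 -345.1]
t 27.68 pos [ 543.4 -258.3  258.8] F [ 0.1  0.2 -2.9] w 40.4
[[-0.094, -0.005, 0.996], [-0.996, 0.002, -0.094], [-0.001, -1.0, -0.005]]
q [ 0.677  0.433 -0.465  1.574  0.203  1.189  0.079]
beta now -5.39 turn y 0.0
shift in current axes [-330.6    3.7   98.9] len 345.1
shift in target axes [-330.6    3.8   98.9]
rotvec now->target [ 0.005  0.    -0.001]
```

View pics/wrist_g.png

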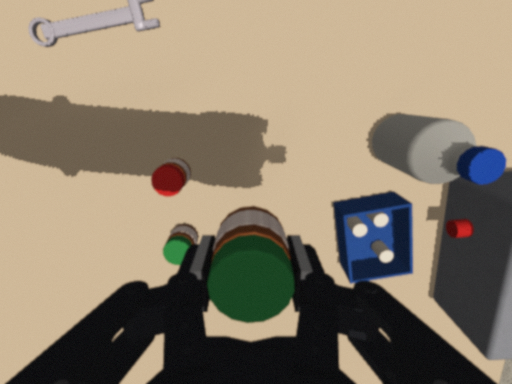

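>>> carry_out([
  [0.005,0,0,-55,0,16.5,30],
  [0,0,0,-55,0,16.5,30],
  [0,0,0,-55,0,16.5,30],
  [0,0,0,-55,0,16.5,30],
  [0,0,0,-55,0,16.5,30],
  [0,0,0,-55,0,16.5,30],
  [0,0,0,0,0,0,30],
  [0,0,0,0,0,0,30],
])

```text
t: 28.68
eef_pos: [673.2, 60.5, 258.3]
tcp_rot: [[-0.093, -0.002, 0.996], [-0.996, -0.0, -0.093], [0.0, -1.0, -0.002]]
ft_force: [0.2, -0.9, -0.8]
gripper_width: 0.475
```

```bash
python3 -c "
from h import *
jars('i')
plan([673,62,138],-5.4)"
```

```text
top [199.0, 141.5] 163 [705.5 139. ] onshelf [680.2 127.9]
top [371.4, 229.6] 154 [ 430.5 -371. ] onshelf [ 427.6 -340.6]
scene [293.3, 173.8] 48 [320.  130.4] onshelf [487.8  89.5]
scene [126.7, 203.4] 137 [ 429.7 -373.2] onshelf [ 582.2 -343.8]
scene [324.0, 216.5] 198 [543.5 173.1] onshelf [680.1 126.2]
wrist [250.0, 114.4] 2088 [679.6 120.1] onshelf [680.4 126.8]
wrist [250.6, 279.0] 5913 [ 658.1 -108.2] onshelf [665.9 -27.4]
t 28.82 pos [673.6  58.8 259.5] F [ 1.  -0.2 -1.3] w 40.3
[[-0.096, 0.0, 0.995], [-0.995, -0.0, -0.096], [0.0, -1.0, 0.0]]
q [ 0.136  0.56  -0.499  1.376  0.27   1.272 -0.474]
beta now -5.52 turn y -0.002
shift in current axes [ -3.2 121.5  -0.9] len 121.5
shift in target axes [ -3.2 121.5  -0.9]
rotvec now->target [-0.    -0.002  0.   ]
```

View pics/wrist_i.png

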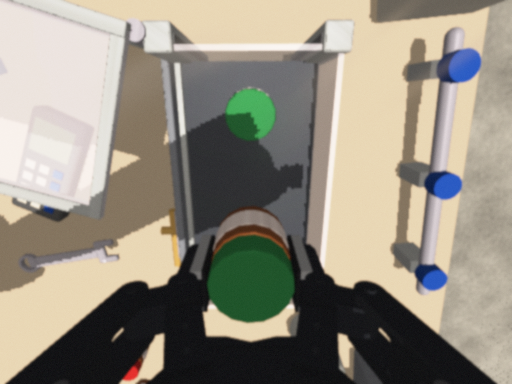

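>>> carry_out([
  [0,0,0,-2,40,-1,30],
  [0,0,0,0,40,0,30],
  [0,0,0,0,35,0,30],
  [0,0,0,0,0,0,30],
  [0,0,0,0,0,0,30],
])

```text
t: 29.45
eef_pos: [674.0, 62.5, 146.8]
tcp_rot: [[-0.095, 0.003, 0.995], [-0.995, 0.001, -0.095], [-0.002, -1.0, 0.003]]
ft_force: [1.0, 0.3, -0.5]
gripper_width: 0.474
```

>>> carry_out([
  [0,0,0,0,5,0,30],
  [0,0,0,0,2,0,30],
  [0,0,0,0,0,0,30],
  [0,0,0,0,0,0,30],
])

```text
t: 29.95
eef_pos: [673.3, 63.1, 138.5]
tcp_rot: [[-0.094, 0.002, 0.996], [-0.996, 0.001, -0.094], [-0.001, -1.0, 0.002]]
ft_force: [-1.6, 0.5, -1.3]
gripper_width: 0.473
```

>>> carry_out([
  [0,0,0,0,2.5,0,30],
  [0,0,0,0,0,0,30],
  [0,0,0,0,0,0,30],
])

```text
t: 30.32
eef_pos: [673.5, 63.2, 136.5]
tcp_rot: [[-0.094, 0.002, 0.996], [-0.996, 0.001, -0.094], [-0.001, -1.0, 0.002]]
ft_force: [-2.5, -0.4, 4.7]
gripper_width: 0.472
```

>>> carry_out([
  [0,0,0,0,0,0,62],
  [0,0,0,0,0,0,62],
  [0,0,0,0,0,0,62],
  [0,0,0,0,0,0,62],
  [0,0,0,0,-20,0,62],
  [0,0,0,0,-45,0,62],
  [0,0,0,0,-50,0,62],
  [0,0,0,0,0,0,62],
])

```text
t: 31.32
eef_pos: [675.4, 64.1, 257.3]
tcp_rot: [[-0.094, 0.011, 0.996], [-0.996, 0.003, -0.094], [-0.004, -1.0, 0.01]]
ft_force: [0.2, 0.8, -0.5]
gripper_width: 0.727
```

```bash
python3 -c "
from h import *
jars('j')
plan([429.5,-371,250],-5.4)"
```

```text
top [198.4, 141.7] 143 [704.9 140.8] onshelf [679.6 129.5]
top [371.4, 229.6] 154 [ 430.5 -371. ] onshelf [ 427.6 -340.6]
scene [126.6, 203.4] 135 [ 429.7 -373.5] onshelf [ 582.2 -344. ]
scene [296.7, 216.6] 197 [536.6  97.3] onshelf [674.1  61.1]
scene [323.8, 216.5] 198 [543.4 172.5] onshelf [680.1 125.7]
wrist [250.3, 120.8] 2169 [679.9 117.8] onshelf [680.4 126.8]
wrist [250.2, 197.1] 1756 [670.8  24. ] onshelf [674.3  64. ]
t 31.48 pos [672.8  62.8 251. ] F [ 0.2  0.7 -0.8] w 61.9
[[-0.094, 0.001, 0.996], [-0.996, 0.001, -0.094], [-0.001, -1.0, 0.001]]
q [ 0.132  0.565 -0.5    1.391  0.273  1.253 -0.481]
beta now -5.39 turn y 0.0
shift in current axes [ 4.547e+02  3.000e-01 -2.015e+02] len 497.4
shift in target axes [ 454.8    1.  -201.4]
rotvec now->target [-0.001  0.    -0.001]
```

View pics/scene_j.png

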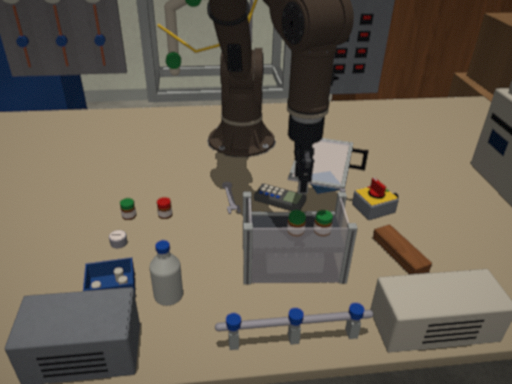

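>>> carry_out([
  [0,0,0,50.5,0,-22.4,70],
  [0,0,0,50.5,0,-22.4,70],
  [0,0,0,50.5,0,-22.4,70],
  [0,0,0,50.5,0,-22.4,70],
  [0,0,0,50.5,0,-22.4,70],
  [0,0,0,50.5,0,-22.4,70],
  [0,0,0,50.5,0,-22.4,70],
  [0,0,0,50.5,0,-22.4,70],
  [0,0,0,50.5,0,-22.4,70],
  [0,0,0,0,60,0,70],
  [0,0,0,0,55,0,70],
  [0,0,0,0,0,0,70],
])

```text
t: 32.98
eef_pos: [426.6, -368.6, 130.8]
tcp_rot: [[-0.094, -0.006, 0.996], [-0.996, 0.007, -0.094], [-0.006, -1.0, -0.007]]
ft_force: [-0.6, 0.5, -0.1]
gripper_width: 0.822
```

```bash
python3 -c "
from h import *
jars('k')
plan([430,-371,26],-5.4)"
```

```text
top [199.5, 141.3] 176 [706.1 137.5] onshelf [680.7 126.5]
top [222.6, 143.2] 173 [699.1  67.7] onshelf [674.3  62.4]
top [371.4, 229.6] 153 [ 430.5 -371. ] onshelf [ 427.6 -340.6]
scene [126.9, 203.6] 125 [ 430.8 -372.6] onshelf [ 583.1 -343.2]
scene [296.7, 216.3] 212 [535.3  97.6] onshelf [673.   61.3]
scene [323.8, 216.3] 206 [542.6 172.7] onshelf [679.3 125.9]
wrist [248.7, 201.1] 1778 [ 429.5 -370.4] onshelf [ 434.2 -328.8]
t 33.12 pos [ 431.  -370.9  136.8] F [0.8 0.  1.2] w 69.8
[[-0.094, 0.003, 0.996], [-0.996, -0.0, -0.094], [-0.0, -1.0, 0.003]]
q [ 0.911  0.489 -0.406  1.813  0.24   0.886  0.301]
beta now -5.37 turn y 0.001
shift in current axes [  0.2 110.8  -1.3] len 110.8
shift in target axes [  0.2 110.8  -0.9]
rotvec now->target [-0.003  0.001 -0.   ]
```

View pics/wrist_k.png

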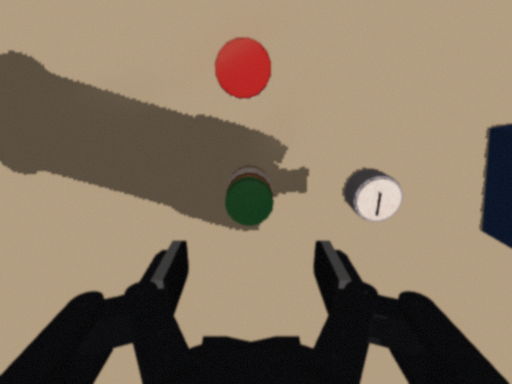

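>>> carry_out([
  [0,0,0,0,40,-1,70],
  [0,0,0,0,40,0,70],
  [0,0,0,0,31,0,70],
  [0,0,0,0,0,0,70],
  [0,0,0,0,0,0,70],
])

```text
t: 33.75
eef_pos: [430.6, -371.2, 26.3]
tcp_rot: [[-0.094, 0.004, 0.996], [-0.996, -0.001, -0.094], [0.001, -1.0, 0.004]]
ft_force: [-0.7, 0.2, 0.2]
gripper_width: 0.819
```

>>> carry_out([
  [0,0,0,0,0,0,30],
  [0,0,0,0,0,0,30],
  [0,0,0,0,0,0,30],
  [0,0,0,0,0,0,30],
  [0,0,0,0,0,0,30],
  [0,0,0,0,0,0,30],
])

```text
t: 34.5
eef_pos: [429.8, -371.0, 25.7]
tcp_rot: [[-0.094, 0.003, 0.996], [-0.996, -0.001, -0.094], [0.001, -1.0, 0.003]]
ft_force: [-1.4, 1.1, 10.5]
gripper_width: 0.473
```

>>> carry_out([
  [0,0,0,0,-30,0,30],
  [0,0,0,0,-55,0,30],
  [0,0,0,0,-55,0,30],
  [0,0,0,0,-55,0,30],
  [0,0,0,0,-40,0,30],
  [0,0,0,0,0,0,30],
])

```text
t: 35.25
eef_pos: [430.2, -371.4, 263.1]
tcp_rot: [[-0.094, 0.007, 0.996], [-0.996, -0.004, -0.094], [0.003, -1.0, 0.007]]
ft_force: [0.1, -0.2, -1.2]
gripper_width: 0.475
```

```bash
python3 -c "
from h import *
jars('l')
plan([667.1,0,255],-5.4)"
```

```text
top [199.5, 141.3] 175 [706.1 137.5] onshelf [680.7 126.5]
top [222.6, 143.2] 173 [699.1  67.7] onshelf [674.3  62.4]
top [393.0, 226.0] 81 [ 440. -436.] onshelf [ 436.3 -400.4]
scene [296.7, 216.2] 211 [534.8  97.7] onshelf [672.6  61.4]
scene [323.7, 216.3] 206 [542.5 172.5] onshelf [679.3 125.7]
wrist [250.6, 280.9] 5931 [ 413.4 -540.6] onshelf [ 421.  -458.9]
t 35.4 pos [ 428.  -370.3  258.3] F [-0.3  0.  -0.6] w 40.7
[[-0.094, 0.0, 0.996], [-0.996, 0.001, -0.094], [-0.002, -1.0, 0.0]]
q [ 0.947  0.367 -0.443  1.668  0.168  1.145  0.366]
beta now -5.4 turn y 0.0
shift in current axes [-391.1    3.9  203.2] len 440.8
shift in target axes [-391.2    3.3  203.2]
rotvec now->target [-0.     0.    -0.002]
```

View pics/wrist_l.png

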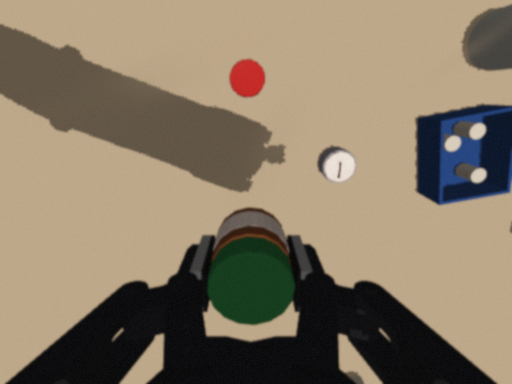

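>>> carry_out([
  [0,0,0,-49,0,25.4,30],
  [0,0,0,-49,0,25.4,30],
  [0,0,0,-49,0,25.4,30],
  [0,0,0,-49,0,25.4,30],
  [0,0,0,-49,0,25.4,30],
  [0,0,0,-49,0,25.4,30],
  [0,0,0,-49,0,25.4,30],
  [0,0,0,-49,0,25.4,30],
  [0,0,0,0,0,0,30],
  [0,0,0,0,0,0,30],
  [0,0,0,0,0,0,30],
])

```text
t: 36.78
eef_pos: [667.2, -1.1, 258.9]
tcp_rot: [[-0.096, -0.0, 0.995], [-0.995, -0.0, -0.096], [0.0, -1.0, 0.0]]
ft_force: [-1.0, 0.2, -0.7]
gripper_width: 0.477
```

```bash
python3 -c "
from h import *
jars('m')
plan([667.1,0,137],-5.4)"
```

```text
top [199.6, 141.3] 174 [706.1 137.2] onshelf [680.7 126.2]
top [222.6, 143.2] 172 [699.1  67.7] onshelf [674.3  62.4]
scene [265.7, 173.5] 42 [310.3  43.7] onshelf [479.5  14.9]
scene [296.8, 216.4] 206 [535.7  97.8] onshelf [673.4  61.4]
scene [323.7, 216.3] 205 [542.5 172.5] onshelf [679.3 125.7]
wrist [250.2, 29.6] 2738 [682.6 148.1] onshelf [680.5 126.3]
wrist [250.2, 120.4] 2038 [673.4  53.5] onshelf [674.2  62.4]
wrist [250.6, 280.9] 5978 [ 652.  -171.2] onshelf [659.8 -89.6]
t 36.92 pos [667.5  -0.8 259.6] F [-0.5 -0.9 -1.8] w 40.2
[[-0.096, 0.001, 0.995], [-0.995, 0.0, -0.096], [-0.001, -1.0, 0.001]]
q [ 0.236  0.547 -0.512  1.401  0.271  1.262 -0.391]
beta now -5.49 turn y -0.002
shift in current axes [ -0.6 122.6  -0.6] len 122.6
shift in target axes [ -0.7 122.6  -0.5]
rotvec now->target [-0.001 -0.002 -0.001]
```

View pics/wrist_m.png

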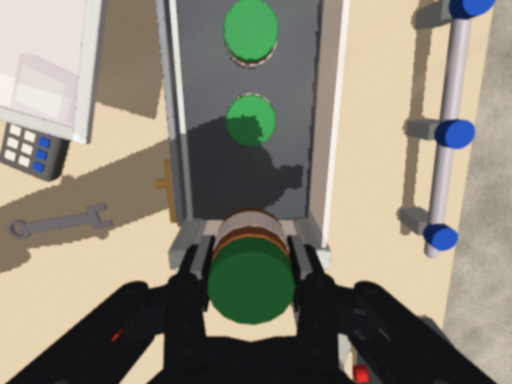

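>>> carry_out([
  [0,0,0,0,40,0,30],
  [0,0,0,0,40,0,30],
  [0,0,0,0,35,0,30],
  [0,0,0,0,0,0,30],
  [0,0,0,0,0,0,30],
  [0,0,0,0,3,0,30],
  [0,0,0,0,0,0,30],
  [0,0,0,0,0,0,30],
])

```text
t: 37.92
eef_pos: [668.2, 0.7, 142.2]
tcp_rot: [[-0.094, 0.002, 0.996], [-0.996, 0.001, -0.094], [-0.001, -1.0, 0.002]]
ft_force: [0.2, -0.5, -1.5]
gripper_width: 0.475
```

>>> carry_out([
  [0,0,0,0,4,0,30],
  [0,0,0,0,0,0,30],
  [0,0,0,0,0,0,30],
  [0,0,0,0,0,0,30],
])

```text
t: 38.42
eef_pos: [668.0, 0.7, 137.7]
tcp_rot: [[-0.094, 0.001, 0.996], [-0.996, 0.001, -0.094], [-0.001, -1.0, 0.001]]
ft_force: [0.9, -0.4, -1.9]
gripper_width: 0.474
```

>>> carry_out([
  [0,0,0,0,2.5,0,30],
  [0,0,0,0,0,0,30],
  [0,0,0,0,0,0,30],
])

```text
t: 38.8
eef_pos: [668.2, 0.8, 135.8]
tcp_rot: [[-0.094, 0.002, 0.996], [-0.996, 0.001, -0.094], [-0.001, -1.0, 0.002]]
ft_force: [-1.0, 0.1, 5.9]
gripper_width: 0.473
```

>>> carry_out([
  [0,0,0,0,0,0,62],
  [0,0,0,0,0,0,62],
  [0,0,0,0,0,0,62],
  [0,0,0,0,0,0,62],
  [0,0,0,0,-20,0,62],
  [0,0,0,0,-45,0,62],
  [0,0,0,0,-55,0,62],
  [0,0,0,0,0,0,62],
])

```text
t: 39.8
eef_pos: [670.3, 1.6, 262.1]
tcp_rot: [[-0.094, 0.012, 0.996], [-0.996, 0.002, -0.094], [-0.003, -1.0, 0.011]]
ft_force: [0.3, 0.6, -0.6]
gripper_width: 0.728
```

```bash
python3 -c "
from h import *
jars('n')
plan([430,200,260],-26)"
```

```text
top [199.5, 141.3] 176 [706.1 137.5] onshelf [680.7 126.5]
top [222.5, 143.2] 172 [699.1  68. ] onshelf [674.3  62.7]
scene [296.8, 216.5] 207 [536.2  97.7] onshelf [673.8  61.4]
scene [323.8, 216.3] 207 [542.6 172.7] onshelf [679.3 125.9]
scene [270.4, 217.2] 189 [532.2  24.3] onshelf [670.4  -1.7]
wrist [249.4, 31.4] 2812 [682.6 147.9] onshelf [680.5 126.6]
wrist [249.3, 123.1] 2068 [673.3  52.6] onshelf [674.3  62.4]
wrist [250.0, 195.9] 1682 [665.4 -38.3] onshelf [669.    1.1]
t 39.95 pos [6.676e+02 5.000e-01 2.556e+02] F [ 0.  -0.1 -0.2] w 62.2
[[-0.094, 0.002, 0.996], [-0.996, 0.001, -0.094], [-0.001, -1.0, 0.002]]
q [ 0.235  0.55  -0.512  1.407  0.273  1.253 -0.393]
beta now -5.39 turn y 0.36
shift in current axes [-176.3   -4.6 -255.3] len 310.3
shift in target axes [ -75.1   -4.4 -301. ]
rotvec now->target [-0.001  0.36  -0.001]
```

View pics/scene_n.png

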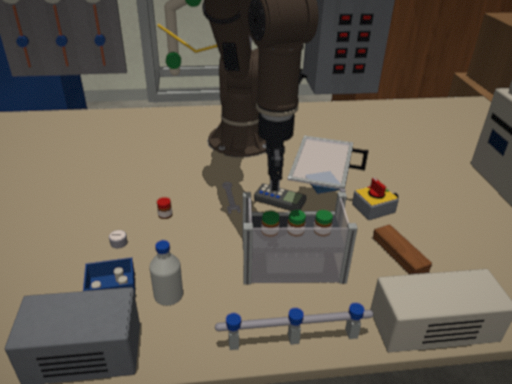

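View pics/top_n.png

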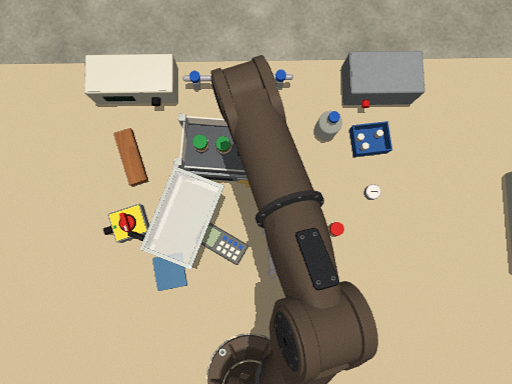

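Three jars stand on the shelf at rig y of about 64, 1 and −62. Going back to the handle.

>>> carry_out([
  [0,0,0,-41,0,-38.6,62],
  [0,0,0,-41,0,-38.6,62],
  [0,0,0,-41,0,-38.6,62],
  [0,0,0,-41,0,-38.6,62],
  [0,0,0,-41,0,-38.6,62],
  [0,0,0,-41,0,-38.6,62],
  [0,0,0,-41,0,-38.6,50],
  [0,0.14,0,0,0,0,50],
  [0,0.14,0,0,0,0,50],
  [0,0,0,0,0,0,50],
  [0,0,0,0,0,0,50],
])

```text
t: 41.32
eef_pos: [425.6, 311.4, 254.6]
tcp_rot: [[-0.363, 0.001, 0.932], [-0.932, 0.0, -0.363], [-0.001, -1.0, 0.0]]
ft_force: [-0.0, 0.1, -0.2]
gripper_width: 0.585
```

```bash
python3 -c "
from h import *
jars('o')
plan([426.5,311.4,155],-21.4)
W=cams.camera_info('wrist')
for z in (184,118): print(proj(W,(426.5,311.4,z)).round(1))"
```

```text
top [199.5, 141.3] 176 [706.1 137.5] onshelf [680.7 126.5]
top [222.6, 143.2] 174 [699.1  67.7] onshelf [674.3  62.4]
top [245.3, 144.7] 173 [693.4  -0.8] onshelf [ 6.691e+02 -5.000e-01]
scene [296.7, 216.3] 213 [535.3  97.6] onshelf [673.   61.3]
scene [323.7, 216.2] 207 [542.1 172.6] onshelf [678.9 125.8]
scene [270.2, 216.9] 200 [530.8  24. ] onshelf [669.2  -2. ]
wrist [246.5, 97.3] 42 [452.1 388.4] onshelf [453.6 388.2]
t 41.48 pos [425.8 311.5 254.9] F [ 0.6 -1.3 -0.1] w 49.8
[[-0.364, 0.001, 0.931], [-0.931, 0.001, -0.364], [-0.001, -1.0, 0.001]]
q [-0.272  0.33  -0.596  1.755  0.204  1.117 -1.305]
beta now -21.36 turn y 0.001
shift in current axes [-0.1 99.9  0.6] len 99.9
shift in target axes [-0.2 99.9  0.7]
rotvec now->target [-0.001  0.001 -0.001]
[250.1 206.9]
[250.1 182.3]
```

View pics/wrist_o.png

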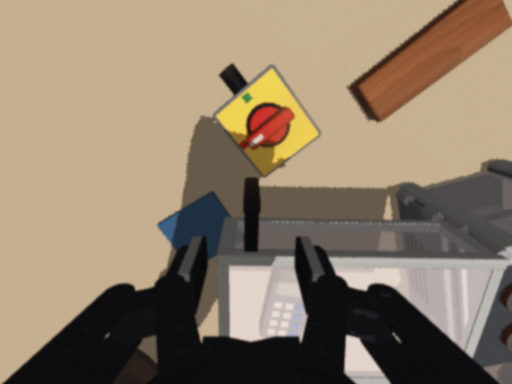

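>>> carry_out([
  [0,0,0,0,35,0.5,50],
  [0,0,0,0,35,0,50],
  [0,0,0,0,29,0,50],
  [0,0,0,0,0,0,50],
  [0,0,0,0,0,0,50],
])

```text
t: 42.1
eef_pos: [426.8, 312.1, 157.1]
tcp_rot: [[-0.365, 0.002, 0.931], [-0.931, 0.002, -0.365], [-0.002, -1.0, 0.001]]
ft_force: [-0.1, 0.4, 0.2]
gripper_width: 0.588
```

>>> carry_out([
  [0,0,0,0,0,0,5],
  [0,0,0,0,0,0,5],
  [0,0,0,0,0,0,5],
  [0,0,0,0,0,0,5],
  [0,0,0,0,0,0,5],
  [0,0,0,0,0,0,5],
], squeeze=40)

```text
t: 42.85
eef_pos: [426.7, 312.1, 157.1]
tcp_rot: [[-0.366, 0.003, 0.931], [-0.931, 0.002, -0.366], [-0.003, -1.0, 0.002]]
ft_force: [-1.8, -0.8, 6.5]
gripper_width: 0.159
```

```bash
python3 -c "
from h import *
hz()"
```

```text
t 42.85 pos [426.7 312.1 157.1] F [-1.8 -0.8  6.5] w 13.6
[[-0.366, 0.003, 0.931], [-0.931, 0.002, -0.366], [-0.003, -1.0, 0.002]]
q [-0.31   0.433 -0.562  1.88   0.289  0.907 -1.385]
hinge in tool x,z: 48.4 212.3 dist 217.8 (want 45,212,216.7) theta from pos 1.867 from rot 1.851 T [-0.2  0.4 -0.2]
```

>>> carry_out([
  [0,-0.1,0,21.4,0,-3.5,5],
  [0,-0.1,0,21.4,0,-3.5,5],
  [0,-0.1,0,21.4,0,-3.5,5],
  [0,-0.1,0,21.4,0,-3.5,5],
  [0,-0.1,0,21.4,0,-3.5,5],
  [0,-0.1,0,21.4,0,-3.5,5],
  [0,-0.1,0,21.4,0,-3.5,5],
  [0,-0.1,0,21.4,0,-3.5,5],
  [0,-0.1,0,21.4,0,-3.5,5],
  [0,0,0,0,0,0,5],
])

```text
t: 44.1
eef_pos: [399.3, 122.6, 156.9]
tcp_rot: [[0.501, -0.001, 0.865], [-0.865, -0.003, 0.501], [0.002, -1.0, -0.002]]
ft_force: [-16.8, -4.9, 29.7]
gripper_width: 0.157
```

```bash
python3 -c "
from h import *
hz()"
```

```text
t 44.1 pos [399.3 122.6 156.9] F [-16.8  -4.9  29.7] w 13.4
[[0.501, -0.001, 0.865], [-0.865, -0.003, 0.501], [0.002, -1.0, -0.002]]
q [ 0.237  0.31  -0.795  2.11   0.301  0.835 -0.214]
hinge in tool x,z: 46.3 212.8 dist 217.8 (want 45,212,216.7) theta from pos 0.956 from rot 0.951 T [-0.8  3.1  0.1]
```

>>> carry_out([
  [0,-0.1,0,21.2,-1,-3.5,5],
  [0,-0.1,0,21.2,-1,-3.5,5],
  [0,-0.1,0,21.2,-1,-3.5,5],
  [0,-0.1,0,21.2,0,-3.5,5],
  [0,-0.1,0,21.2,0,-3.5,5],
  [0,-0.1,0,21.2,0,-3.5,5],
  [0,-0.1,0,21.2,0,-3.5,5],
  [0,-0.1,0,21.2,0,-3.5,5],
  [0,0,0,0,0,0,5],
])

```text
t: 45.22
eef_pos: [509.1, -4.8, 157.2]
tcp_rot: [[0.97, -0.003, 0.245], [-0.245, -0.001, 0.97], [-0.003, -1.0, -0.001]]
ft_force: [-3.6, -6.3, -10.8]
gripper_width: 0.156
```

```bash
python3 -c "
from h import *
hz()"
```

```text
t 45.23 pos [509.1  -4.8 157.2] F [ -3.6  -6.3 -10.8] w 13.3
[[0.97, -0.003, 0.245], [-0.245, -0.001, 0.97], [-0.003, -1.0, -0.001]]
q [ 0.565  0.5   -0.899  1.903  0.473  0.969  0.772]
hinge in tool x,z: 47.0 212.0 dist 217.2 (want 45,212,216.7) theta from pos 0.162 from rot 0.153 T [-1.3  0.5  0.1]
```

Remaining about 0.16 rad. I'll close with small steps and a slight overdrive.

>>> carry_out([
  [0,-0.05,0,10.6,0.5,-2,5],
  [0,-0.05,0,10.6,0.5,-2,5],
  [0,-0.05,0,10.6,0,-2,5],
  [0,0,0,3,0,0,5],
  [0,0,0,2,0,0,5],
  [0,0,0,0,0,0,5],
  [0,0,0,0,0,0,5],
])

```text
t: 46.1
eef_pos: [540.9, -17.5, 157.1]
tcp_rot: [[0.995, -0.007, 0.098], [-0.098, -0.005, 0.995], [-0.006, -1.0, -0.006]]
ft_force: [-14.5, -11.7, 6.3]
gripper_width: 0.157
```

```bash
python3 -c "
from h import *
hz()"
```

```text
t 46.1 pos [540.9 -17.5 157.1] F [-14.5 -11.7   6.3] w 13.4
[[0.995, -0.007, 0.098], [-0.098, -0.005, 0.995], [-0.006, -1.0, -0.006]]
q [ 0.572  0.56  -0.912  1.824  0.518  1.023  0.922]
hinge in tool x,z: 45.2 212.2 dist 217.0 (want 45,212,216.7) theta from pos 0.005 from rot 0.004 T [-1.8  2.8  0.1]
```

>>> carry_out([
  [0,0,0,3,0,0,5],
  [0,0,0,3,0,0,5],
  [0,0,0,0,0,0,5],
  [0,0,0,0,0,0,5],
])

```text
t: 46.6
eef_pos: [541.3, -17.6, 156.8]
tcp_rot: [[0.995, -0.017, 0.097], [-0.097, -0.007, 0.995], [-0.016, -1.0, -0.009]]
ft_force: [-38.6, -11.3, 26.8]
gripper_width: 0.156
```

```bash
python3 -c "
from h import *
hz()"
```

```text
t 46.6 pos [541.3 -17.6 156.8] F [-38.6 -11.3  26.8] w 13.3
[[0.995, -0.017, 0.097], [-0.097, -0.007, 0.995], [-0.016, -1.0, -0.009]]
q [ 0.566  0.566 -0.91   1.815  0.517  1.038  0.924]
hinge in tool x,z: 45.0 212.3 dist 217.0 (want 45,212,216.7) theta from pos 0.003 from rot 0.002 T [-1.7  7.7 -0.2]
```

It's against the stop. Easing off, releasing and rising.

>>> carry_out([
  [0,0,0,-5,0,0,5],
  [0,0,0,0,0,0,45],
  [0,0,0,0,0,0,45],
  [0,0,0,0,0,0,45],
  [0,0,0,0,0,0,45],
  [0,0,0,0,-50,0,45],
  [0,0,0,0,-50,0,45],
  [0,0,0,0,0,0,50],
])

```text
t: 47.6
eef_pos: [548.1, -13.7, 261.7]
tcp_rot: [[0.995, 0.008, 0.095], [-0.095, 0.001, 0.995], [0.008, -1.0, 0.002]]
ft_force: [0.2, -0.8, -0.5]
gripper_width: 0.585
```

```bash
python3 -c "
from h import *
jars('p')
plan([464.2,351.6,250],108)"
```

```text
t 47.75 pos [545.6 -15.  257.1] F [0.  0.6 0. ] w 50.0
[[0.995, 0.0, 0.095], [-0.095, 0.001, 0.995], [0.0, -1.0, 0.001]]
q [ 0.626  0.466 -0.981  1.691  0.411  1.207  1.02 ]
beta now 84.55 turn y -0.409
shift in current axes [-115.9    7.3  357.2] len 375.6
shift in target axes [ 35.9   7.1 373.8]
rotvec now->target [-0.001 -0.409  0.   ]
```

View pics/scene_p.png

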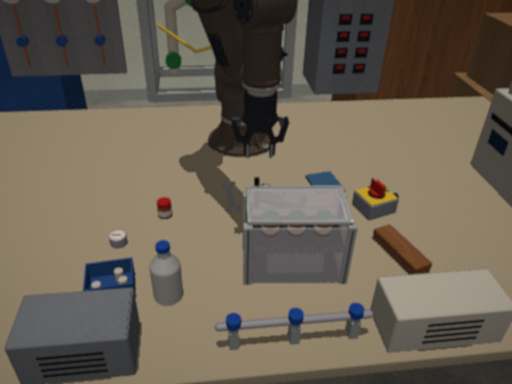

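View pics/wrist_p.png

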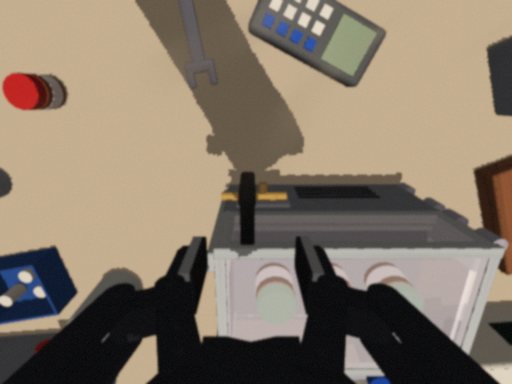

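Leaf shut, jars standing inside. Now the isolator, watching joint 3.

>>> carry_out([
  [0,0,0,-16.6,0,51,60],
  [0,0,0,-16.6,0,51,60],
  [0,0,0,-16.6,0,51,60],
  [0,0,0,-16.6,0,51,60],
  [0,0,0,-16.6,20,51,60],
  [0,0,0,-16.6,20,51,60],
  [0,0,0,-16.6,20,51,60],
  [0,0,0,0,0,0,60],
])

```text
t: 48.75
eef_pos: [460.1, 355.7, 195.4]
tcp_rot: [[0.996, -0.004, 0.087], [-0.087, 0.001, 0.996], [-0.004, -1.0, 0.001]]
ft_force: [-0.5, -1.1, 0.6]
gripper_width: 0.704
```

```bash
python3 -c "
from h import *
plan([464.2,351.6,150],107.7)"
```

```text
t 48.75 pos [460.1 355.7 195.4] F [-0.5 -1.1  0.6] w 60.2
[[0.996, -0.004, 0.087], [-0.087, 0.001, 0.996], [-0.004, -1.0, 0.001]]
q [-0.127  0.581 -0.931  1.687  0.503  1.135  0.286]
beta now 85.03 turn y -0.396
shift in current axes [ 4.6 45.4 -3.8] len 45.8
shift in target axes [ 2.7 45.4 -5.2]
rotvec now->target [-0.001 -0.396 -0.003]
```

>>> carry_out([
  [0,-0.13,0,4.5,0,-4,60],
  [0,-0.13,0,0,20,0,60],
  [0,-0.13,0,0,20,0,60],
  [0,0,0,0,0,0,60],
  [0,0,0,0,0,0,60],
])

```text
t: 49.38
eef_pos: [468.5, 347.1, 158.3]
tcp_rot: [[0.958, 0.001, -0.288], [0.288, 0.001, 0.958], [0.001, -1.0, 0.001]]
ft_force: [0.2, -0.2, 0.6]
gripper_width: 0.701
```

```bash
python3 -c "
from h import *
plan([464.2,351.6,84],107.7)
cv2.imwrite('pics/w20.png',cams.get_image('wrist')[:,:,::-1])"
```

```text
t 49.38 pos [468.5 347.1 158.3] F [ 0.2 -0.2  0.6] w 59.8
[[0.958, 0.001, -0.288], [0.288, 0.001, 0.958], [0.001, -1.0, 0.001]]
q [-0.079  0.656 -0.994  1.724  0.61   1.103  0.596]
beta now 106.73 turn y -0.017
shift in current axes [-2.9 74.3  5.5] len 74.6
shift in target axes [-2.7 74.3  5.6]
rotvec now->target [-0.001 -0.017  0.001]
```

View pics/w20.png

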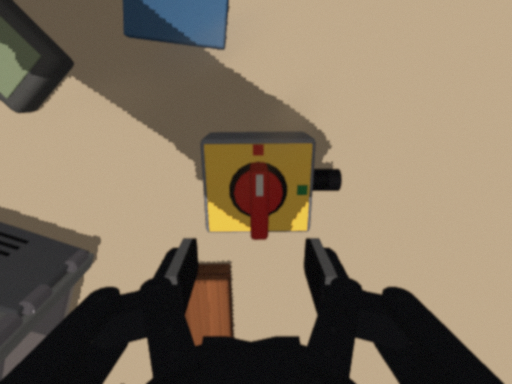

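The handle is centred at about (259,195), to the right of the tool centre by the computed 5 mm. Correcting, descending, gripping.

>>> carry_out([
  [0,-0.017,0,-3,25,5.5,60],
  [0,0,0,0,25,0,60],
  [0,0,0,0,23,0,60],
  [0,0,0,0,0,0,60],
  [0,0,0,0,0,0,60],
])

```text
t: 50.05
eef_pos: [464.3, 352.3, 86.0]
tcp_rot: [[0.952, 0.002, -0.307], [0.307, 0.002, 0.952], [0.002, -1.0, 0.001]]
ft_force: [0.0, 0.3, 0.9]
gripper_width: 0.703
```

>>> carry_out([
  [0,0,0,0,0,0,5],
  [0,0,0,0,0,0,5],
  [0,0,0,0,0,0,5],
  [0,0,0,0,0,0,5],
  [0,0,0,0,0,0,5],
  [0,0,0,0,0,0,5],
], squeeze=40)

```text
t: 50.8
eef_pos: [464.1, 352.4, 85.8]
tcp_rot: [[0.952, 0.002, -0.307], [0.307, 0.002, 0.952], [0.002, -1.0, 0.001]]
ft_force: [-1.6, 0.4, 6.0]
gripper_width: 0.153
```

>>> carry_out([
  [0,0.16,0,0,0,0,5],
  [0,0.16,0,0,0,0,5],
  [0,0.16,0,0,0,0,5],
  [0,0.16,0,0,0,0,5],
  [0,0.16,0,0,0,0,5],
  [0,0.16,0,0,0,0,5],
  [0,0.16,0,0,0,0,5],
  [0,0.16,0,0,0,0,5],
  [0,0.16,0,0,0,0,5],
  [0,0.13,0,0,0,0,5],
  [0,0,0,0,0,0,5],
  [0,0,0,0,0,0,5],
])

```text
t: 52.3
eef_pos: [463.3, 351.0, 85.8]
tcp_rot: [[0.308, 0.001, 0.951], [-0.951, -0.001, 0.308], [0.001, -1.0, 0.001]]
ft_force: [-3.7, -4.4, 12.5]
gripper_width: 0.156
```

```bash
python3 -c "
from h import *
plan([464.2,351.6,84],17.7)
cv2.imwrite('pics/w21.png',cams.get_image('wrist')[:,:,::-1])"
```

```text
t 52.3 pos [463.3 351.   85.8] F [-3.7 -4.4 12.5] w 13.3
[[0.308, 0.001, 0.951], [-0.951, -0.001, 0.308], [0.001, -1.0, 0.001]]
q [-0.359  0.604 -0.551  1.813  0.412  0.841 -0.798]
beta now 17.94 turn y 0.004
shift in current axes [-0.3  1.8  1. ] len 2.1
shift in target axes [-0.3  1.8  1. ]
rotvec now->target [-0.001  0.004  0.001]
```

View pics/w21.png

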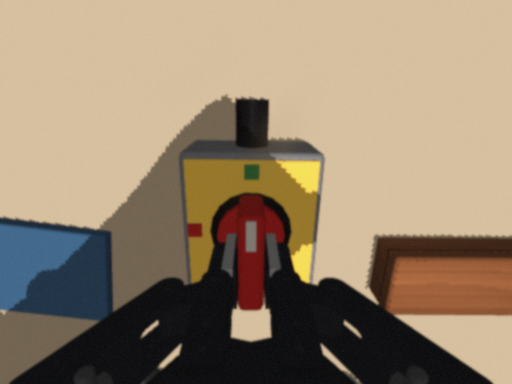

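The white line points to the green mark (251,172), so it's ON. Releasing and backing away.

>>> carry_out([
  [0,0,0,0,0,0,50],
  [0,0,0,0,0,0,50],
  [0,0,0,0,0,0,50],
  [0,0,0,0,0,0,50],
  [0,0,0,0,-50,0,50],
  [0,0,0,0,-50,0,50],
  [0,0,0,0,-55,0,50],
  [0,0,0,45,0,0,50],
  [0,0,0,45,0,0,50],
  [0,0,0,45,0,0,50],
  [0,0,0,0,0,0,50],
  [0,0,0,0,0,0,50],
])

```text
t: 53.85
eef_pos: [505.1, 223.8, 240.2]
tcp_rot: [[0.308, 0.001, 0.951], [-0.951, 0.002, 0.308], [-0.001, -1.0, 0.002]]
ft_force: [-0.4, 0.7, 0.2]
gripper_width: 0.587
```

```bash
python3 -c "
from h import *
jars('z'); state()
im=cv2.imread('pics/scene_z.png');cv2.imwrite('pics/sz.png',cv2.resize(im[165:295,225:425],None,fx=4,fy=4,interpolation=cv2.INTER_CUBIC))"
```

```text
t 54.0 pos [504.7 224.7 240.2] F [0.2 1.4 0.4] w 50.2
[[0.31, 0.001, 0.951], [-0.951, 0.002, 0.31], [-0.001, -1.0, 0.002]]
q [-0.058  0.39  -0.616  1.718  0.247  1.111 -0.434]
```

View pics/wrist_z.png

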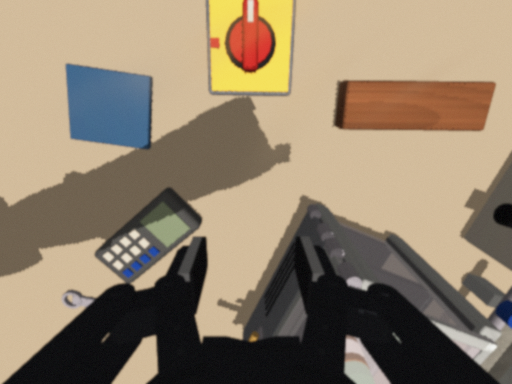

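View pics/top_z.png

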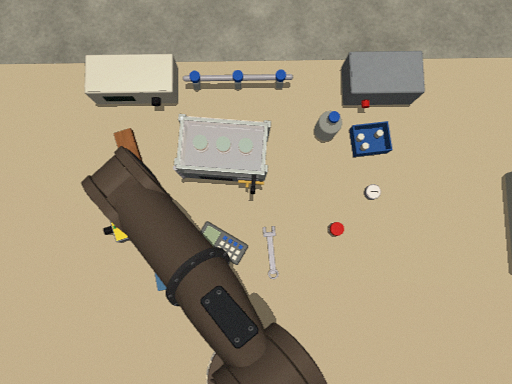

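View pics/sz.png

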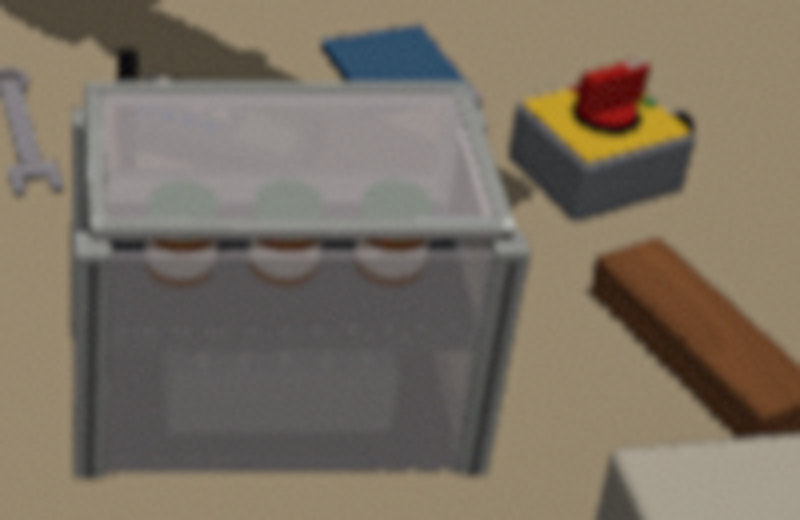

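```bash
python3 -c "
from h import *
print(job.close_job())"
```

```text
the job is handed in; nothing more can be done
None
```

The job is done and handed in at about 54 s. No verdict came back, so success rests on my own checks below.

**What I did:** I turned the isolator OFF and swung the upper leaf open to about 1.86 rad by its handle. I then stood the three green-capped jars on the shelf; I saw no fourth. After that I shut the leaf and turned the isolator back ON.

**Last checks:**
- **Jars:** all three stand upright inside the shut bay. Their last clear positions, taken before the leaf was shut, were near rig x 0 and y +64, 0 and −62 mm. After that the hood covered the caps, so I only checked them by eye.
- **Upper leaf:** I pushed it against its stop, where the handle position gave about 0.003 rad. I did not measure the angle again after letting go, but the pictures show it shut.
- **Isolator:** the white line points at the green mark, and the handle was turned to its stop.
- **Lower leaf, bolt and bystanders:** these look unmoved in the pictures I took. In the last top view the arm partly hid the pad, the isolator and the wooden case, but the wrist picture taken at the same time shows them in place.
- **Robot:** it ended clear of everything, with no force on the tool.

**Disagreements:** the top, scene and wrist cameras differed by 1 to 4 mm on jar positions and about 2.5 mm on the handle. I corrected for the handle before gripping it. No check failed.

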